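# Fill the button-blank jar at the upholstery bench

### The arm

A 7-joint arm with a two-finger parallel gripper is mounted at the origin on the work surface. World frame = base frame: x ahead of the robot, y to its left, z up, the work surface at z = 0. Lengths are in m, angles in rad, forces in N, time in s.
With the tool pointing down it reaches from about 0.4 to 0.875 m from the base axis. Payload 19.3 kg.
Tool frame: the origin (TCP) lies on the centre line of the jaws, within the pads' length; the fingertips stand 8 mm ahead of it and the grasp point (between the pads) lies 11 mm behind it (bot.tip_extent is the distance from the TCP to the fingertips, in m); x points along the fingers, y is the direction in which the jaws open and shut, and the axes are right-handed (so a half turn about x gives the same grasp; the last joint's range is limited). The gripper opens to 85 mm and grips with 20 to 120 N. Pads are 22 mm wide; open, the fingers measure 114 mm over their backs; the gripper's body (76 mm by 85 mm) begins 54 mm behind the grasp point. The pads swing forward as they close: fully open they stand 13 mm farther back than shut.
Start: joints at [1.089, 0.521, -0.036, 1.599, 0.021, 1.021, -0.113], TCP at [0.25, -0.573, 0.239] pointing down, gripper open.
Joint ranges: [-2.91, 2.91], [-0.3, 2.13], [-1.5, 1.42], [0.17, 2.43], [-1.26, 4.41], [0.16, 1.93], [-2.52, 2.52]. Speed limits (rad/s): [1.89, 1.89, 2.39, 2.39, 3.01, 3.01, 3.01].

### API

Orientations are given as [roll, pitch, yaw] about the fixed x, y, z axes, in that order (R = Rz(yaw) Ry(pitch) Rx(roll)).
In Python, from workcell import sensors, imaging, order, bot gives the robot as it stands.
- The arm moves only by the tool arm_command, never from a script. Its argument "commands" is a list of rows, each an object of numbers: "dx", "dy", "dz": the shift along the tool's x, y, z in cm; "twist": the turn about the tool's x in rad. A call has 1 to 12 rows; each row is the pose to reach, as a shift and turn from the pose measured when the call began, along the tool's axes at that moment; what a row does not reach only later rows make up. A row lasts 1/12 s, in which the tool goes at most 41.7 mm and 7.16 degrees, less where a joint would pass 70% of its speed; a pose out of reach is approached as far as the arm can. A call with a gripper value outside its range is refused whole. "grip" is the closure, from -1 (fully open) to 1 (shut), set as the call begins (left out, the last holds). The fingers move at their own pace and stop on an object; "squeeze" is the grip in N (left out, the last holds). Time passes only in rows, so rows that repeat a pose let the fingers close. It gives the time, the measured TCP pose, the force and the opening at its end, in the units of the state.
- sensors.observe(): the state, without advancing time (a new reading comes with each control period).
- imaging.grab_frame(name): name is "scene" or "top" or "wrist"; returns the picture (400x640x3 uint8, red, green, blue); there is no depth.
- imaging.camera_info(name): a dict with "fx", "fy", "cx", "cy" (pixels), "origin" and "attitude" of the camera in the world. Camera axes: x right, y down, z forward; pixel columns grow to the right and rows downward; lengths in m; the calibration is good to about 2 mm. A picture is of the moment at which its call begins: read the wrist's pose just before it. camera_info takes no time and is no camera call; for the wrist camera it gives the pose at the moment of the call.
- order.job_done(): hands the job in, once; it reports no verdict.
The state is a dict: "clock": time; "qpos": joint angles; "qd": joint speeds; "joint_efforts": joint torques, N m; "position": TCP position; "tool_rot": TCP orientation; "force": force on the tool from outside, world axes, zero at the start; "moment": the same for the moment, N m; "grip_width": finger opening in m.
Only numpy, scipy, OpenCV 4.12 (cv2) and the standard library are available. Lean on these libraries where they do the work, as an engineer would, in place of code of your own. Each camera call takes 0.05 s, during which the arm holds its last target.

### The job

Fill the empty jar with the button blanks: slide it home into the V of the filling stand, then swing the funnel in over it as far as it goes, then tip the pan by its hoop handle so that all seven blanks run through the funnel into the jar. Ease the pan back down to rest without letting it slam, leave the jar and the funnel in place, and do not disturb the other things on the table.

Things in the scene. Friction and masses are not known exactly. Their poses are not given: they have to be found in the camera images.
- nest (a point): the filling stand's jar place: point on the bare bench where the middle of the jar's bottom stands when home. The frame gives the fixed stand's directions: +y the pouring direction and open side, from which the jar is pushed in; -y towards the steel frame and pan; +x towards the funnel's post. A black V block open to +y, 18 to 54 mm high, stops and centres the jar, which is home when it touches both flanks
- jar_mid (a point): the empty clear-plastic jar, 66 mm outside, 90 mm tall, walls 3 mm, open top, 0.06 to 0.11 kg; the point is on its axis, 45 mm up; z is up along the jar. It starts upright on the bench 90 to 165 mm from the jar place, on its open (+y) side
- funnel (a joint): swing of the funnel about its post, rad: 0 = over the jar place, against its stop; starts at 1.7 to 2.0, swung away. Seen from above it turns anticlockwise as it closes. It stays where it is left (about 0.1 N m of friction, 1 N at the peg)
- post (a point): the vertical axis about which the funnel swings, at the top of its steel post, about 160 mm above the bench; 85 mm in +x and 40 mm in -y from the jar place
- funnel_peg (a point): the funnel's upright black handle peg, 14 mm thick with a 20 mm ball on top; point on its axis 202 mm above the bench (peg from 166 mm, ball ends at 236 mm). It turns with the funnel, 126 mm from the post's axis and 84 mm from the funnel's, on the side that trails as it swings in; closed, it is 36 mm in +x, 76 mm in +y from the jar place. Around it only the funnel's rim, 167 mm high
- spout (a point): middle of the lower end of the funnel's spout, 97 mm above the bench (7 mm above the jar). Aluminium funnel, 136 mm wide at the rim, rim 167 mm above the bench, spout 55 mm outside and 49 mm inside, held by an arm 94 mm from the post's axis
- pan (a joint): tilt of the steel tipping pan about its pins, rad: 0 = level, resting on its stop; grows as it tips towards the stand's +y, up to 1.15. It falls back to 0 by its own weight when let go; the push needed at the bar is up to about 4 N
- pan_axis (a point): middle of the pan's hinge axis: 190 mm above the bench, 58 mm in -y from the jar place, along the stand's x. Pan 116 mm wide, sides 36 mm high; its floor lies at the axis height when level and reaches 158 mm behind (-y) and 14 mm in front of the axis, narrowing to a 88 mm wide lip that overhangs the funnel's rim
- pan_bar (a point): middle of the black rubber sleeve on the pan's hoop handle: a bar along the stand's x, sleeve 100 mm long, 14 mm thick, 120 mm from the hinge axis, turning with the pan. Level: 113 mm above and 41 mm behind (-y) the axis, 303 mm above the bench; at full tilt 86 mm in front of and 84 mm above it. Pushed in +y from behind; the space under it is free down to the pan's sides (226 mm above the bench)
- blank1_mid (a point): one of the seven domed beech button blanks, 28 mm across, 16 mm thick, about 10 g; the point is its centre, 8 mm above its flat side. All seven lie flat side down in the pan at the start, 55 to 140 mm behind its hinge axis; they begin to slide at a tilt of about 0.45 to 0.65
- blank2_mid (a point): one of the seven domed beech button blanks, 28 mm across, 16 mm thick, about 10 g; the point is its centre, 8 mm above its flat side. All seven lie flat side down in the pan at the start
- blank3_mid (a point): one of the seven domed beech button blanks, 28 mm across, 16 mm thick, about 10 g; the point is its centre, 8 mm above its flat side. All seven lie flat side down in the pan at the start
- blank4_mid (a point): one of the seven domed beech button blanks, 28 mm across, 16 mm thick, about 10 g; the point is its centre, 8 mm above its flat side. All seven lie flat side down in the pan at the start
- blank5_mid (a point): one of the seven domed beech button blanks, 28 mm across, 16 mm thick, about 10 g; the point is its centre, 8 mm above its flat side. All seven lie flat side down in the pan at the start
- blank6_mid (a point): one of the seven domed beech button blanks, 28 mm across, 16 mm thick, about 10 g; the point is its centre, 8 mm above its flat side. All seven lie flat side down in the pan at the start
- blank7_mid (a point): one of the seven domed beech button blanks, 28 mm across, 16 mm thick, about 10 g; the point is its centre, 8 mm above its flat side. All seven lie flat side down in the pan at the start
- thread_cone: bystander: red sewing-thread cone, 70 mm across, 118 mm tall; origin under its middle
- weight: bystander: round steel pattern weight, 60 mm across, 58 mm tall with its knob; origin under its middle
- pin_dish: bystander: blue pin dish, 96 mm across, 28 mm tall; origin under its middle
- cutter: bystander: hand-held round-blade cloth cutter standing on its foot, about 190 mm long, 90 mm tall; origin under the middle of its foot
- full_jar: bystander: closed jar full of blanks with a grey lid, 68 mm across, 105 mm tall; origin under its middle

How it is judged:
By the outcome, as a careful person would: the job done as asked, in the order asked, and still so for the second after the job is handed in, with the robot touching nothing.
It also fails if it takes over 72 s, if anything falls off the work surface, if the arm or the gripper's body presses on something with over 40 N, if the wrist force passes 120 N, or if a joint passes its speed limit or range.

## Working session

There is one attempt and no reset: what is moved stays moved. The work goes in short steps, Python scripts to look and compute and a tool call to move; the robot and the scene stay as the last step left them, time stands still between calls to the robot, and variables do not carry over. Pictures are saved under pics/ and viewed, and the job is handed in when it is done.

Besides the shell and the picture viewer there is one more tool, called after "Request:" as name(argument=value, ...) on one line, values as JSON. arm_command: Moves the arm, as the interface text tells. Its arguments: {"type":"object","properties":{"commands":{"type":"array"},"grip":{"type":"number"},"squeeze":{"type":"number"}},"required":["commands"]}

```bash
ls; mkdir -p pics; python3 - <<'E'
from workcell import sensors, imaging, order, bot
import cv2
s=sensors.observe(); print({k:s[k] for k in ('clock','position','tool_rot','force','grip_width')}, bot.tip_extent)
for n in ("scene","top","wrist"):
    c=imaging.camera_info(n); print(n,c)
    im=imaging.grab_frame(n); cv2.imwrite(f"pics/{n}0.png",im[:,:,::-1])
E
```

```text
pics
{'clock': 0.0, 'position': array([ 0.25000111, -0.57247774,  0.23872796]), 'tool_rot': array([-1.49218544,  1.56966529,  2.06120557]), 'force': array([-0.25053841,  0.24011353,  0.12672732]), 'grip_width': 0.0855871703151445} 0.008
scene {'fx': 364.50759409633883, 'fy': 364.50759409633883, 'cx': 315.7652753837245, 'cy': 201.7682945013592, 'origin': array([ 1.14406773, -0.35068248,  0.92628536]), 'attitude': array([-2.40814273,  0.01963157,  1.05820738])}
top {'fx': 516.1625045835035, 'fy': 516.1625045835035, 'cx': 321.196704115632, 'cy': 195.50614840404037, 'origin': array([ 0.2940558 , -0.049113  ,  1.50230992]), 'attitude': array([-2.94402294, -0.01561594, -1.5873183 ])}
wrist {'fx': 314.91689519422437, 'fy': 314.91689519422437, 'cx': 316.40304386096346, 'cy': 194.6382355974369, 'origin': array([ 0.32503289, -0.53898623,  0.37342853]), 'attitude': array([ 2.81875289e+00,  1.73673027e-03, -1.15908794e+00])}
```

View pics/scene0.png

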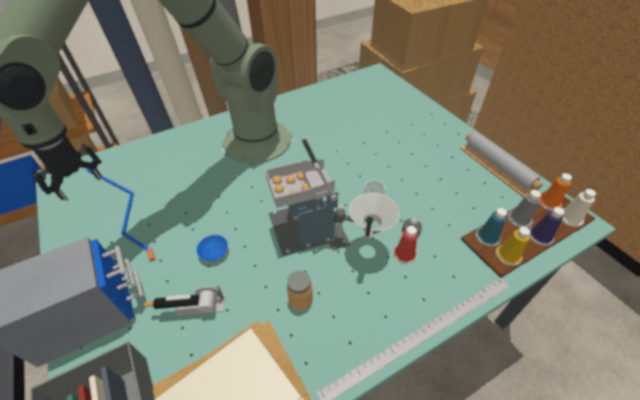

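View pics/top0.png

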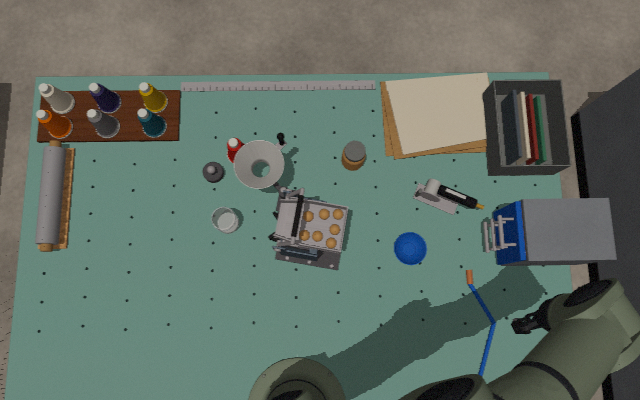

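View pics/wrist0.png

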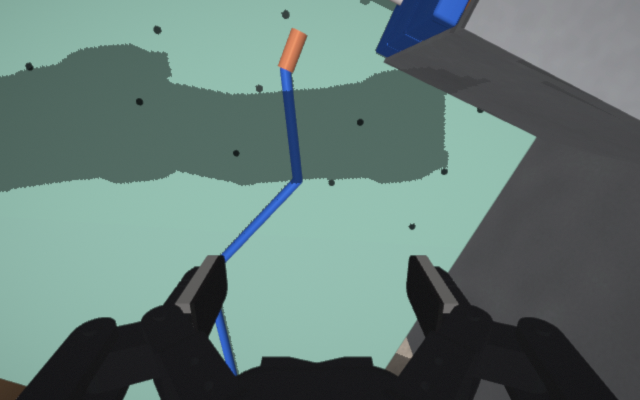

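```bash
cat > h.py <<'E'
import numpy as np, cv2
from scipy.spatial.transform import Rotation as R
from workcell import sensors, imaging, order, bot
C={n:imaging.camera_info(n) for n in ("scene","top")}
def ray(n,u,v,c=None):
    c=c or C[n]; d=np.array([(u-c['cx'])/c['fx'],(v-c['cy'])/c['fy'],1.])
    return np.array(c['origin']),R.from_euler('xyz',c['attitude']).as_matrix()@d
def plane(n,u,v,z,c=None):
    o,d=ray(n,u,v,c); return o+d*(z-o[2])/d[2]
def proj(n,p,c=None):
    c=c or C[n]; q=R.from_euler('xyz',c['attitude']).as_matrix().T@(np.array(p)-c['origin'])
    return np.array([c['fx']*q[0]/q[2]+c['cx'],c['fy']*q[1]/q[2]+c['cy']])
def tri(uv1,uv2,n1="top",n2="scene",c1=None,c2=None):
    o1,d1=ray(n1,*uv1,c1);o2,d2=ray(n2,*uv2,c2)
    t=np.linalg.lstsq(np.stack([d1,-d2],1),o2-o1,rcond=None)[0]
    a=o1+t[0]*d1;b=o2+t[1]*d2
    return (a+b)/2,np.linalg.norm(a-b)
def st():
    s=sensors.observe(); return s
E
python3 - <<'E'
import cv2
t=cv2.imread('pics/top0.png')[120:280,190:390]; cv2.imwrite('pics/topc0.png',cv2.resize(t,None,fx=4,fy=3.75,interpolation=cv2.INTER_CUBIC)[:600,:800])
t=cv2.imread('pics/scene0.png')[130:280,250:450]; cv2.imwrite('pics/scenec0.png',cv2.resize(t,None,fx=4,fy=4,interpolation=cv2.INTER_CUBIC))
E
```

```text
(no output)
```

View pics/topc0.png

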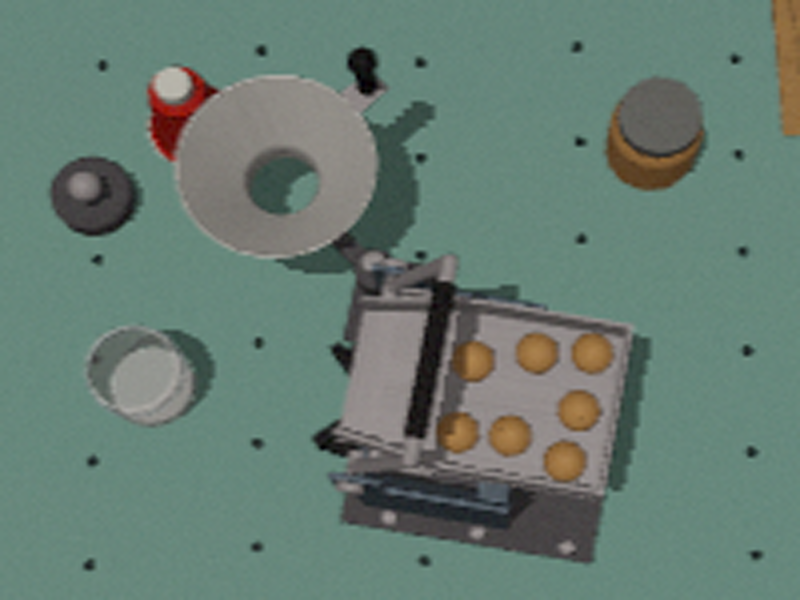

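View pics/scenec0.png

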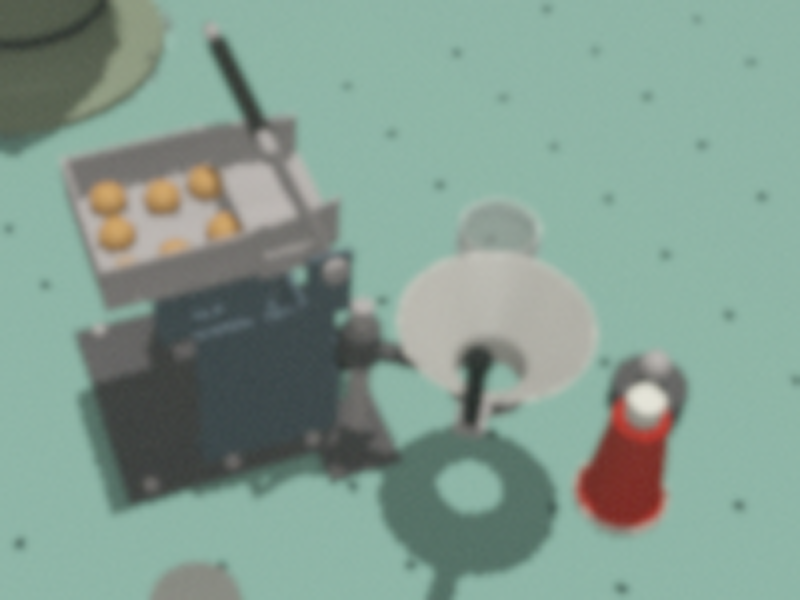

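```bash
python3 - <<'E'
from h import *
np.set_printoptions(precision=4,suppress=True)
T=lambda x,y:(190+x/4,120+y/3.75)
S=lambda x,y:(250+x/4,130+y/4)
def two(n,a,b): print(n,*tri(T(*a),S(*b)))
two('post',(373,262),(362,310))
two('ball',(362,58),(477,352))
two('bar+x end',(441,290),(263,130)); two('bar-x end',(415,430),(219,45))
print('barT',plane('top',*T(441,290),.303),plane('top',*T(415,430),.303))
print('ballT',plane('top',*T(362,58),.226))
print('postT',plane('top',*T(373,262),.163))
print('jar rim',plane('top',*T(135,371),.09),'bot',plane('top',*T(150,382),.0))
print('rear corners',plane('top',*T(632,328),.226),plane('top',*T(602,492),.226))
# funnel rim by ellipse: extents
print('rim',plane('top',*T(277,166),.167), plane('scene',*S(497,326),.167))
print('cone',plane('top',*T(172,85),.118),'weight',plane('top',*T(92,195),.02),'full',plane('top',*T(660,118),.105),'dish',plane('top',410,248,.02))
E
```

```text
post [0.5814 0.0274 0.1508] 0.0019650486922008904
ball [0.7063 0.0294 0.2341] 0.0017679382376852468
bar+x end [ 0.5306 -0.021   0.303 ] 0.002556478191079245
bar-x end [ 0.4419 -0.0051  0.3041] 0.0024834939680947357
barT [ 0.5301 -0.0222  0.303 ] [ 0.4415 -0.0062  0.303 ]
ballT [0.7085 0.0291 0.226 ]
postT [0.5784 0.0258 0.163 ]
jar rim [0.5141 0.194  0.09  ] bot [0.5193 0.1983 0.    ]
rear corners [ 0.5177 -0.1401  0.226 ] [ 0.4083 -0.1186  0.226 ]
rim [0.6481 0.0894 0.167 ] [0.6522 0.0921 0.167 ]
cone [0.7242 0.1678 0.118 ] weight [0.6653 0.2404 0.02  ] full [ 0.6984 -0.1727  0.105 ] dish [ 0.4329 -0.3302  0.02  ]
```

```bash
cat >> h.py <<'E'
def wrap(a): return (a+np.pi)%(2*np.pi)-np.pi
NEST=np.array([.504,.083,0]);PSI=-.185
def st2w(x,y,z=0):
    c,s_=np.cos(PSI),np.sin(PSI); return np.array([NEST[0]+c*x-s_*y,NEST[1]+s_*x+c*y,z])
def go(p,ydeg=None):
    s=st(); M=R.from_euler('xyz',s['tool_rot']).as_matrix()
    d=M.T@(np.array(p)-s['position'])*100
    a=np.arctan2(M[1,1],M[0,1]); tw=0 if ydeg is None else -wrap(np.radians(ydeg)-a)
    print('clk %.2f'%s['clock'],'d(cm)',d.round(2),'twist %.3f'%tw,'yang %.1f'%np.degrees(a),'pos',s['position'].round(4),'F',s['force'].round(2),'w %.4f'%s['grip_width'])
E
python3 -c "
from h import *
go([.52,.22,.42],-100.6)"
```

```text
clk 0.15 d(cm) [-18.06 -61.84 -56.46] twist 0.597 yang -66.4 pos [ 0.2501 -0.5725  0.2389] F [0.36 0.01 0.63] w 0.0855
```

Request:
arm_command(commands=[{"dx": -18},{"dx": -18},{"dx": -18},{"dx": -18,"dy": -20,"dz": -18},{"dx": -18,"dy": -40,"dz": -36,"twist": 0.3},{"dx": -18,"dy": -62,"dz": -56,"twist": 0.6},{"dx": -18,"dy": -62,"dz": -56,"twist": 0.6},{"dx": -18,"dy": -62,"dz": -56,"twist": 0.6},{"dx": -18,"dy": -62,"dz": -56,"twist": 0.6},{"dx": -18,"dy": -62,"dz": -56,"twist": 0.6},{"dx": -18,"dy": -62,"dz": -56,"twist": 0.6},{"dx": -18,"dy": -62,"dz": -56,"twist": 0.6}], grip=-1, squeeze=20)

```text
validation failed for argument at $.co...
```

```bash
python3 -c "
from h import *
go([.52,.22,.40],-100.6)"
```

```text
clk 0.15 d(cm) [-16.06 -61.84 -56.46] twist 0.597 yang -66.4 pos [ 0.2501 -0.5725  0.2389] F [0.36 0.01 0.63] w 0.0855
```

Request:
arm_command(commands=[{"dx": -18,"dy": 0,"dz": 0,"twist": 0},{"dx": -18,"dy": 0,"dz": 0,"twist": 0},{"dx": -18,"dy": 0,"dz": 0,"twist": 0},{"dx": -18,"dy": -20,"dz": -18,"twist": 0},{"dx": -18,"dy": -40,"dz": -36,"twist": 0.3},{"dx": -18,"dy": -62,"dz": -56,"twist": 0.6},{"dx": -18,"dy": -62,"dz": -56,"twist": 0.6},{"dx": -18,"dy": -62,"dz": -56,"twist": 0.6},{"dx": -18,"dy": -62,"dz": -56,"twist": 0.6},{"dx": -18,"dy": -62,"dz": -56,"twist": 0.6},{"dx": -18,"dy": -62,"dz": -56,"twist": 0.6},{"dx": -18,"dy": -62,"dz": -56,"twist": 0.6}], grip=-1, squeeze=20)

```text
clock: 1.15
position: [0.3637, -0.2327, 0.3924]
tool_rot: [-0.614, 1.57, 2.339]
force: [2.3, -0.2, 0.9]
grip_width: 0.0856
```

```bash
python3 -c "
from h import *
go([.52,.22,.40],-100.6)"
```

```text
clk 1.15 d(cm) [ -0.75 -47.4   -6.87] twist -0.004 yang -100.8 pos [ 0.3637 -0.2327  0.3924] F [ 2.26 -0.2   0.9 ] w 0.0856
```

Request:
arm_command(commands=[{"dx": -2,"dy": -47.5,"dz": -7,"twist": 0},{"dx": -2,"dy": -47.5,"dz": -7,"twist": 0},{"dx": -2,"dy": -47.5,"dz": -7,"twist": 0},{"dx": -2,"dy": -47.5,"dz": -7,"twist": 0},{"dx": -2,"dy": -47.5,"dz": -7,"twist": 0},{"dx": -2,"dy": -47.5,"dz": -7,"twist": 0},{"dx": -2,"dy": -47.5,"dz": -7,"twist": 0},{"dx": -2,"dy": -47.5,"dz": -7,"twist": 0},{"dx": -2,"dy": -47.5,"dz": -7,"twist": 0},{"dx": -2,"dy": -47.5,"dz": -7,"twist": 0},{"dx": -2,"dy": -47.5,"dz": -7,"twist": 0},{"dx": -2,"dy": -47.5,"dz": -7,"twist": 0}])

```text
clock: 2.15
position: [0.5216, 0.2249, 0.412]
tool_rot: [-0.709, 1.569, 2.247]
force: [1.0, 0.5, -1.2]
grip_width: 0.0854
```

```bash
python3 - <<'E'
from h import *
c=imaging.camera_info('wrist'); im=imaging.grab_frame('wrist'); cv2.imwrite('pics/w1.png',im[:,:,::-1])
print(c)
go([.52,.22,.30],-100.6)
E
```

```text
{'fx': 314.91689519422437, 'fy': 314.91689519422437, 'cx': 316.40304386096346, 'cy': 194.6382355974369, 'origin': array([0.60214407, 0.2106399 , 0.5465691 ]), 'attitude': array([ 2.81691980e+00,  1.93507181e-03, -1.75694248e+00])}
clk 2.20 d(cm) [1.116e+01 8.200e-01 1.000e-02] twist 0.002 yang -100.5 pos [0.5218 0.2277 0.4116] F [-3.96  2.02 -3.02] w 0.0852
```

View pics/w1.png

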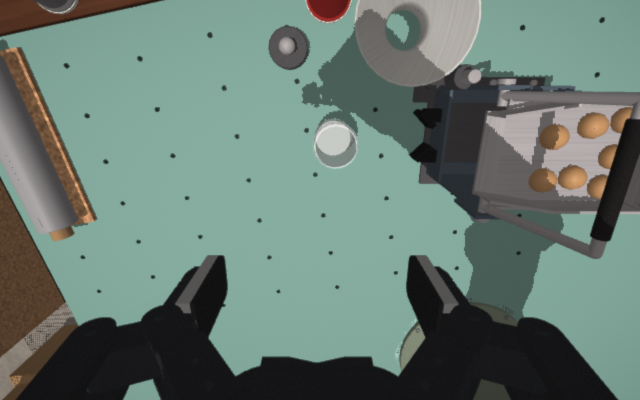

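```bash
python3 - <<'E'
import cv2
t=cv2.imread('pics/w1.png')[50:200,290:490]; cv2.imwrite('pics/w1c.png',cv2.resize(t,None,fx=4,fy=4,interpolation=cv2.INTER_CUBIC))
E
```

```text
(no output)
```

View pics/w1c.png

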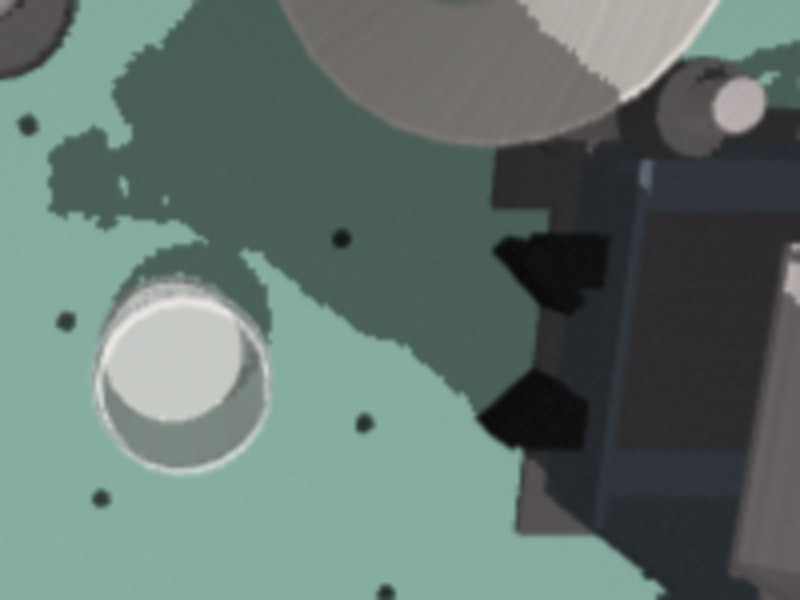

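```bash
python3 - <<'E'
from h import *
np.set_printoptions(precision=4,suppress=True)
c={'fx': 314.91689519422437, 'fy': 314.91689519422437, 'cx': 316.40304386096346, 'cy': 194.6382355974369, 'origin': np.array([0.60214407, 0.2106399 , 0.5465691 ]), 'attitude': np.array([ 2.81691980e+00,  1.93507181e-03, -1.75694248e+00])}
P=lambda x,y:(290+x/4,50+y/4)
S=lambda p:(np.linalg.inv(np.array([[np.cos(PSI),-np.sin(PSI)],[np.sin(PSI),np.cos(PSI)]]))@(p[:2]-NEST[:2])).round(4)
def q(n,x,y,z):
    p=plane(0,*P(x,y),z,c); print(n,p,'stand',S(p))
q('jar',184,382,.09); q('jar l',97,382,.09); q('jar r',270,382,.09);q('jar bottom edge',184,472,.09)
q('Vtip+',497,243,.054); q('Vtip-',480,418,.054); q('post',740,103,.165)
# bar ends in wrist, 
for n,u,v in (('bar+',633,122),('bar-',602,240)):
    p=plane(0,u,v,.303,c); print(n,p,S(p))
print(tri((190+373/4,120+262/3.75),P(740,103),c2=c), tri((190+373/4,120+262/3.75),P(695,110),c2=c))
E
```

```text
jar [0.5201 0.198  0.09  ] stand [-0.0054  0.116 ]
jar l [0.5259 0.2291 0.09  ] stand [-0.0053  0.1476]
jar r [0.5143 0.1673 0.09  ] stand [-0.0054  0.0848]
jar bottom edge [0.487  0.2036 0.09  ] stand [-0.0389  0.1154]
Vtip+ [0.5437 0.0719 0.054 ] stand [ 0.0411 -0.0036]
Vtip- [0.4779 0.0844 0.054 ] stand [-0.0259 -0.0034]
post [0.5826 0.0322 0.165 ] stand [ 0.0866 -0.0355]
bar+ [ 0.5345 -0.0196  0.303 ] [ 0.0488 -0.0953]
bar- [ 0.4363 -0.0064  0.303 ] [-0.0501 -0.1003]
(array([0.5814, 0.0262, 0.1515]), np.float64(0.0012404262813333748)) (array([0.5833, 0.0286, 0.1306]), np.float64(0.004391370190778102))
```

```bash
python3 -c "
from h import *
go([.525,.229,.14],-100.6)"
```

```text
clk 2.20 d(cm) [27.16 -0.11 -0.36] twist 0.002 yang -100.5 pos [0.5218 0.2277 0.4116] F [-3.96  2.02 -3.02] w 0.0852
```

Request:
arm_command(commands=[{"dx": 27,"dy": -0.1,"dz": -0.4,"twist": 0},{"dx": 27,"dy": -0.1,"dz": -0.4,"twist": 0},{"dx": 27,"dy": -0.1,"dz": -0.4,"twist": 0},{"dx": 27,"dy": -0.1,"dz": -0.4,"twist": 0},{"dx": 27,"dy": -0.1,"dz": -0.4,"twist": 0},{"dx": 27,"dy": -0.1,"dz": -0.4,"twist": 0},{"dx": 27,"dy": -0.1,"dz": -0.4,"twist": 0},{"dx": 27,"dy": -0.1,"dz": -0.4,"twist": 0},{"dx": 27,"dy": -0.1,"dz": -0.4,"twist": 0},{"dx": 27,"dy": -0.1,"dz": -0.4,"twist": 0},{"dx": 27,"dy": -0.1,"dz": -0.4,"twist": 0}], grip=0.1)

```text
clock: 3.12
position: [0.5263, 0.2291, 0.1436]
tool_rot: [-1.502, 1.566, 1.456]
force: [-0.9, -0.2, 0.5]
grip_width: 0.0382
```

```bash
python3 - <<'E'
from h import *
c=imaging.camera_info('wrist'); im=imaging.grab_frame('wrist'); cv2.imwrite('pics/w2.png',im[:,:,::-1])
print(c['origin'],c['attitude'])
go([.525,.229,.062],-100.6)
E
```

```text
[0.60661411 0.21466253 0.27824346] [ 2.81812369  0.00485642 -1.75444881]
clk 3.17 d(cm) [8.15 0.06 0.12] twist 0.001 yang -100.5 pos [0.5262 0.229  0.1435] F [1.08 0.25 0.72] w 0.0383
```

View pics/w2.png

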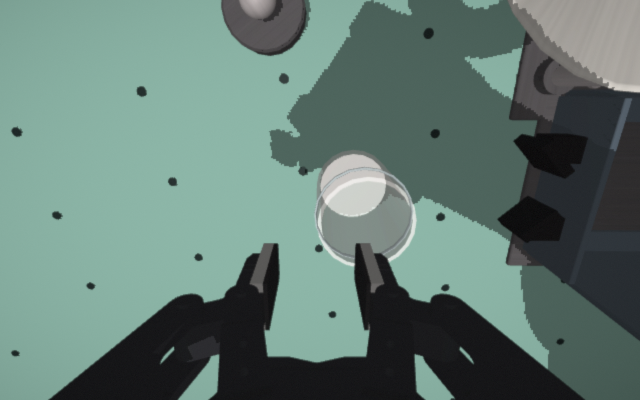

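```bash
python3 - <<'E'
from h import *
np.set_printoptions(precision=4,suppress=True)
c=dict(imaging.camera_info('wrist'))
for u,v,z in ((366,217,.09),(316,217,.09),(415,217,.09),(366,266,.09),(353,185,.004)): print(plane(0,u,v,z,c))
s=st()
for p in ((.5262,.229,.1355),): print(proj(0,p,c))
E
```

```text
[0.524  0.1983 0.09  ]
[0.5298 0.23   0.09  ]
[0.5183 0.1673 0.09  ]
[0.4882 0.2031 0.09  ]
[0.5195 0.1983 0.004 ]
[318.6574 257.3352]
```

Request:
arm_command(commands=[{"dx": 4,"dy": 0,"dz": 0,"twist": 0},{"dx": 7,"dy": 0,"dz": 0,"twist": 0},{"dx": 8,"dy": 0,"dz": 0,"twist": 0},{"dx": 8,"dy": 0,"dz": 0,"twist": 0},{"dx": 8,"dy": 0,"dz": 0,"twist": 0}])

```text
clock: 3.58
position: [0.5267, 0.2297, 0.0647]
tool_rot: [-1.606, 1.566, 1.352]
force: [-0.5, 0.4, 0.7]
grip_width: 0.0383
```

```bash
python3 - <<'E'
from h import *
c=imaging.camera_info('wrist'); im=imaging.grab_frame('wrist'); cv2.imwrite('pics/w3.png',im[:,:,::-1])
go([.525,.229,.062],-100.6)
E
```

```text
clk 3.63 d(cm) [0.32 0.12 0.19] twist 0.001 yang -100.5 pos [0.5271 0.2299 0.0652] F [ 0.66 -0.13  0.62] w 0.0386
```

View pics/w3.png

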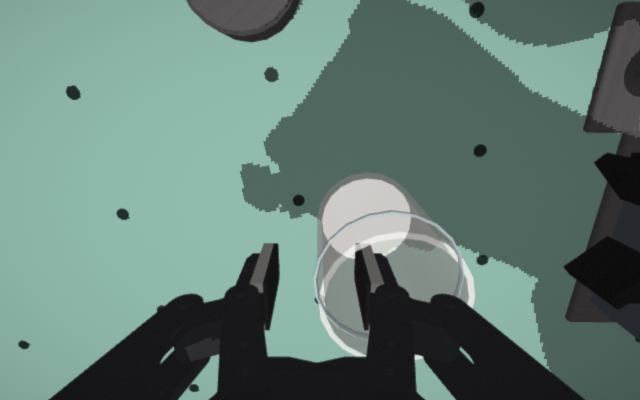

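Request:
arm_command(commands=[{"dx": 0,"dy": 0,"dz": 0,"twist": 0},{"dx": 0,"dy": 0,"dz": 0,"twist": 0},{"dx": 0,"dy": 0,"dz": 0,"twist": 0},{"dx": 0,"dy": 0,"dz": 0,"twist": 0},{"dx": 0,"dy": 0,"dz": 0,"twist": 0},{"dx": 0,"dy": 0,"dz": 0,"twist": 0}], grip=1, squeeze=20)

```text
clock: 4.13
position: [0.5277, 0.2299, 0.0665]
tool_rot: [-1.951, 1.564, 1.006]
force: [-2.2, -1.2, 12.8]
grip_width: 0.0045
```

```bash
python3 - <<'E'
from h import *
c=imaging.camera_info('wrist'); im=imaging.grab_frame('wrist'); cv2.imwrite('pics/w4.png',im[:,:,::-1])
print(c['origin'],c['attitude'])
go(st2w(0,.0315,.065),-100.6)
E
```

```text
[0.6076042  0.21521648 0.20129677] [ 2.82089218  0.0066892  -1.75489769]
clk 4.18 d(cm) [ 0.07 11.72 -0.36] twist 0.001 yang -100.5 pos [0.5277 0.2299 0.0665] F [-1.84 -1.63 13.08] w 0.0046
```

View pics/w4.png

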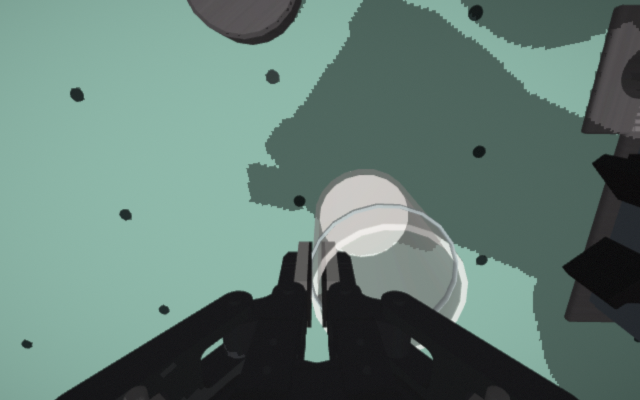

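Request:
arm_command(commands=[{"dx": -0.3,"dy": 0,"dz": 0,"twist": 0},{"dx": -0.3,"dy": 1.5,"dz": -0.1,"twist": 0},{"dx": -0.3,"dy": 3,"dz": -0.2,"twist": 0},{"dx": -0.3,"dy": 4.5,"dz": -0.4,"twist": 0},{"dx": -0.3,"dy": 6,"dz": -0.4,"twist": 0},{"dx": -0.3,"dy": 7.5,"dz": -0.4,"twist": 0},{"dx": -0.3,"dy": 9,"dz": -0.4,"twist": 0},{"dx": -0.3,"dy": 10,"dz": -0.4,"twist": 0},{"dx": -0.3,"dy": 10.5,"dz": -0.4,"twist": 0},{"dx": -0.3,"dy": 10.5,"dz": -0.4,"twist": 0}])

```text
clock: 5.02
position: [0.5123, 0.1245, 0.0689]
tool_rot: [-1.964, 1.565, 0.992]
force: [-0.4, 0.1, -0.2]
grip_width: 0.0048
```

```bash
python3 - <<'E'
from h import *
c=imaging.camera_info('wrist'); im=imaging.grab_frame('wrist'); cv2.imwrite('pics/w5.png',im[:,:,::-1])
print(c['origin'],c['attitude'])
go(st2w(0,.0315,.065),-100.6)
E
```

```text
[0.59220234 0.10978526 0.20370668] [ 2.8208327   0.00627238 -1.75646214]
clk 5.07 d(cm) [0.38 1.2  0.05] twist 0.000 yang -100.6 pos [0.5125 0.1257 0.0689] F [-0.04  0.38 -0.44] w 0.0045
```

View pics/w5.png

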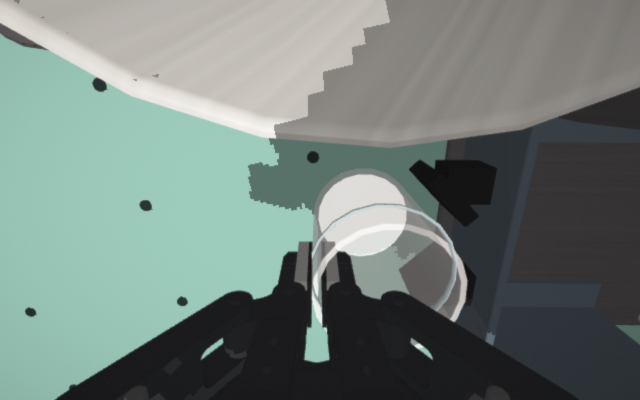

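Request:
arm_command(commands=[{"dx": 0,"dy": 0.3,"dz": 0,"twist": 0},{"dx": 0,"dy": 0.6,"dz": 0,"twist": 0},{"dx": 0,"dy": 0.8,"dz": 0,"twist": 0},{"dx": 0,"dy": 1.0,"dz": 0,"twist": 0},{"dx": 0,"dy": 1.0,"dz": 0,"twist": 0}])

```text
clock: 5.48
position: [0.5106, 0.1155, 0.0688]
tool_rot: [-1.948, 1.564, 1.008]
force: [0.0, 0.0, -1.1]
grip_width: 0.0041
```

```bash
python3 - <<'E'
from h import *
go(st2w(0,.0315,.065),-100.6)
E
```

```text
clk 5.48 d(cm) [0.38 0.17 0.05] twist 0.000 yang -100.6 pos [0.5106 0.1155 0.0688] F [ 0.01  0.02 -1.06] w 0.0041
```

Request:
arm_command(commands=[{"dx": 0,"dy": 0.1,"dz": 0,"twist": 0},{"dx": 0,"dy": 0.2,"dz": 0,"twist": 0},{"dx": 0,"dy": 0.3,"dz": 0,"twist": 0},{"dx": 0,"dy": 0.3,"dz": 0,"twist": 0}])

```text
clock: 5.82
position: [0.5108, 0.1135, 0.0691]
tool_rot: [-2.036, 1.562, 0.921]
force: [3.5, 5.4, -0.0]
grip_width: 0.0044
```

```bash
python3 - <<'E'
from h import *
go(st2w(0,.0315,.065),-100.6)
E
```

```text
clk 5.82 d(cm) [ 0.41 -0.03  0.11] twist 0.001 yang -100.6 pos [0.5108 0.1135 0.0691] F [ 3.53  5.42 -0.03] w 0.0044
```

Request:
arm_command(commands=[{"dx": 0,"dy": -0.1,"dz": 0,"twist": 0},{"dx": 0,"dy": -0.1,"dz": -0.1,"twist": 0},{"dx": 0,"dy": -0.1,"dz": -0.1,"twist": 0},{"dx": 0,"dy": 0.1,"dz": -0.1,"twist": 0},{"dx": 0,"dy": 0.3,"dz": -0.1,"twist": 0},{"dx": 0,"dy": 0.5,"dz": -0.1,"twist": 0},{"dx": 0,"dy": 0.5,"dz": -0.1,"twist": 0}], grip=0.67)

```text
clock: 6.4
position: [0.5109, 0.1079, 0.0691]
tool_rot: [-2.055, 1.562, 0.902]
force: [0.0, -0.3, 0.1]
grip_width: 0.0139
```

```bash
python3 - <<'E'
from h import *
go(st2w(0,.0315,.065),-100.6)
c=imaging.camera_info('wrist'); im=imaging.grab_frame('wrist'); cv2.imwrite('pics/w6.png',im[:,:,::-1])
E
```

```text
clk 6.40 d(cm) [ 0.42 -0.57  0.22] twist 0.000 yang -100.6 pos [0.5109 0.1079 0.0691] F [ 0.05 -0.33  0.07] w 0.0139
```

View pics/w6.png

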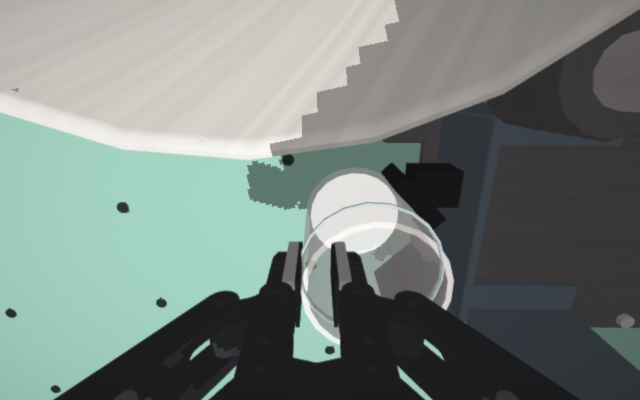

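Jar wall at column ~303, outer pad at ~297: nearly touching. Push on gently until force rises.

Request:
arm_command(commands=[{"dx": 0,"dy": 0.1,"dz": 0,"twist": 0},{"dx": 0,"dy": 0.2,"dz": 0,"twist": 0},{"dx": 0,"dy": 0.3,"dz": 0,"twist": 0},{"dx": 0,"dy": 0.4,"dz": 0,"twist": 0},{"dx": 0,"dy": 0.4,"dz": 0,"twist": 0}])

```text
clock: 6.87
position: [0.5112, 0.1065, 0.0697]
tool_rot: [-2.068, 1.558, 0.891]
force: [4.1, 13.1, 3.0]
grip_width: 0.0141
```

```bash
python3 - <<'E'
from h import *
go(st2w(0,.0315,.065),-100.6)
E
```

```text
clk 6.87 d(cm) [ 0.48 -0.71  0.28] twist 0.002 yang -100.5 pos [0.5112 0.1065 0.0697] F [ 4.14 13.14  3.05] w 0.0141
```

Request:
arm_command(commands=[{"dx": 0,"dy": -0.4,"dz": 0,"twist": 0},{"dx": 0,"dy": -0.5,"dz": 0,"twist": 0},{"dx": 0,"dy": -0.5,"dz": 0,"twist": 0},{"dx": -2,"dy": -0.5,"dz": 0,"twist": 0},{"dx": -6,"dy": -0.5,"dz": 0,"twist": 0},{"dx": -10,"dy": -0.5,"dz": 0,"twist": 0},{"dx": -14,"dy": -0.5,"dz": 0,"twist": 0},{"dx": -18,"dy": -0.5,"dz": 0,"twist": 0},{"dx": -21,"dy": -0.5,"dz": 0,"twist": 0},{"dx": -21,"dy": -0.5,"dz": 0,"twist": 0}])

```text
clock: 7.7
position: [0.5121, 0.1093, 0.2855]
tool_rot: [-2.326, 1.551, 0.632]
force: [0.1, 0.6, 0.3]
grip_width: 0.0138
```

```bash
python3 - <<'E'
from h import *
c=imaging.camera_info('wrist'); im=imaging.grab_frame('wrist'); cv2.imwrite('pics/w7.png',im[:,:,::-1]); print(c['origin'],c['attitude'])
im=imaging.grab_frame('scene')[110:290,240:480]; cv2.imwrite('pics/s7.png',cv2.resize(im[:,:,::-1],None,fx=3.3,fy=3.3,interpolation=cv2.INTER_CUBIC))
go([.708,.029,.30],-89)
E
```

```text
[0.59035507 0.09382613 0.42115899] [ 2.8317244   0.01463824 -1.75469597]
clk 7.80 d(cm) [ -1.83   4.21 -20.89] twist -0.201 yang -100.5 pos [0.5105 0.1087 0.2806] F [-0.72 -0.14 -0.59] w 0.0140
```

View pics/w7.png

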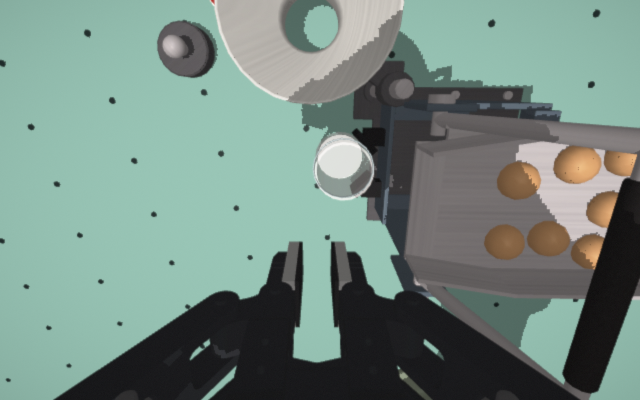

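View pics/s7.png

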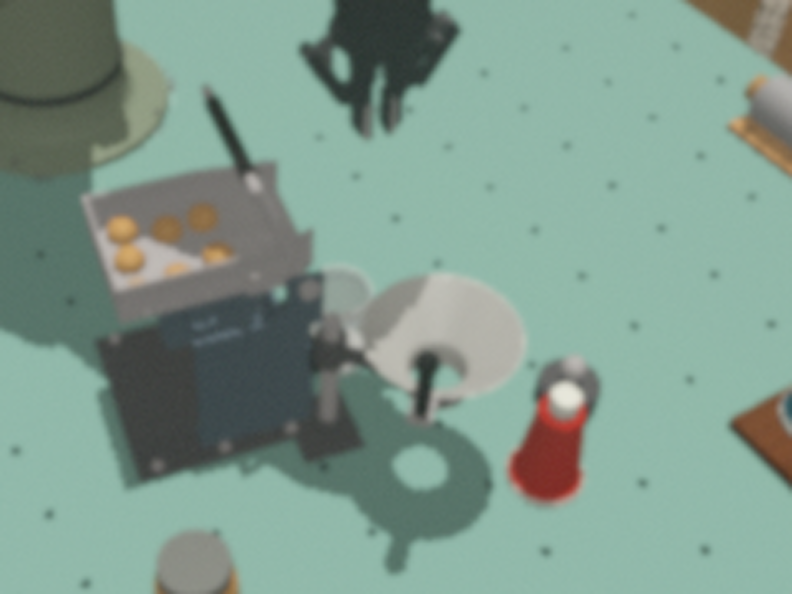

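```bash
python3 - <<'E'
from h import *
np.set_printoptions(precision=4,suppress=True)
c=dict(imaging.camera_info('wrist')); c.update(origin=np.array([0.59035507,0.09382613,0.42115899]),attitude=np.array([ 2.8317244,0.01463824,-1.75469597]))
for u,v,z in ((344.5,168,.09),(316,168,.09),(373,168,.09),(344.5,199,.09),(402,88,.163)):
    p=plane(0,u,v,z,c); d=p[:2]-NEST[:2]; print(p, d@[np.cos(PSI),np.sin(PSI)], d@[-np.sin(PSI),np.cos(PSI)])
go([.65,.03,.32],-89)
E
```

```text
[0.5111 0.0828 0.09  ] 0.007049392070304956 0.0011188469108325285
[0.5166 0.1129 0.09  ] 0.006912955122606992 0.03172383582201133
[0.5057 0.0528 0.09  ] 0.007185460421679199 -0.02940345995128019
[0.4765 0.0883 0.09  ] -0.028050654835201375 0.0001263397395597326
[0.5831 0.0316 0.163 ] 0.0872382285907692 -0.035926243481345016
clk 7.80 d(cm) [ -3.89   5.15 -15.18] twist -0.201 yang -100.5 pos [0.5105 0.1087 0.2806] F [-0.72 -0.14 -0.59] w 0.0140
```

Request:
arm_command(commands=[{"dx": -4,"dy": 1.5,"dz": -3,"twist": 0},{"dx": -4,"dy": 3,"dz": -7,"twist": -0.1},{"dx": -4,"dy": 5,"dz": -11,"twist": -0.2},{"dx": -4,"dy": 5,"dz": -15,"twist": -0.2},{"dx": -4,"dy": 5,"dz": -15,"twist": -0.2},{"dx": -4,"dy": 5,"dz": -15,"twist": -0.2},{"dx": -4,"dy": 5,"dz": -15,"twist": -0.2}])

```text
clock: 8.38
position: [0.6479, 0.0316, 0.3189]
tool_rot: [-2.163, 1.559, 0.994]
force: [0.1, 0.4, 0.1]
grip_width: 0.0142
```

```bash
python3 - <<'E'
from h import *
c=imaging.camera_info('wrist'); im=imaging.grab_frame('wrist'); cv2.imwrite('pics/w8.png',im[:,:,::-1]); print(c['origin'],c['attitude'])
go([.708,.029,.25],-89)
E
```

```text
[0.72881814 0.03252044 0.45405086] [ 2.82511994  0.01044646 -1.55499744]
clk 8.43 d(cm) [ 7.    0.47 -5.99] twist -0.001 yang -89.0 pos [0.6476 0.032  0.3196] F [-0.22 -0.22  0.64] w 0.0141
```

View pics/w8.png

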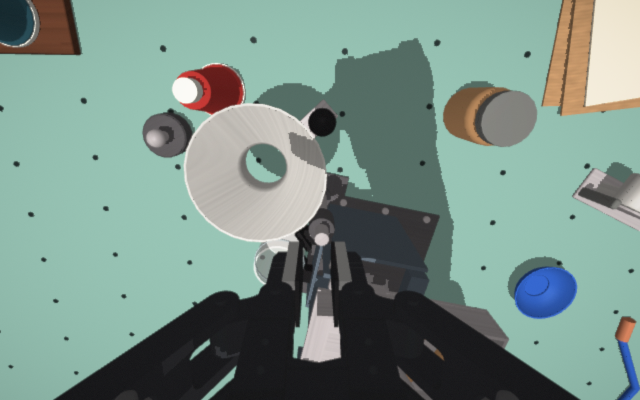

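```bash
python3 - <<'E'
from h import *
np.set_printoptions(precision=4,suppress=True)
c=dict(imaging.camera_info('wrist'))
a=plane(0,322,122,.226,c); b=plane(0,321,239,.163,c); f=plane(0,256,173,.167,c)
print(a,b,f,np.linalg.norm(a[:2]-b[:2]),np.linalg.norm(f[:2]-b[:2]))
E
```

```text
[0.708  0.0311 0.226 ] [0.5854 0.029  0.163 ] [0.6546 0.0918 0.167 ] 0.12257643536735192 0.09341483688598003
```

Request:
arm_command(commands=[{"dx": 1,"dy": 0.2,"dz": -3,"twist": 0},{"dx": 2,"dy": 0.2,"dz": -6,"twist": 0},{"dx": 4,"dy": 0.2,"dz": -6,"twist": 0},{"dx": 5,"dy": 0.2,"dz": -6,"twist": 0},{"dx": 5,"dy": 0.2,"dz": -6,"twist": 0}], grip=0.25)

```text
clock: 8.85
position: [0.706, 0.032, 0.2674]
tool_rot: [-1.865, 1.561, 1.294]
force: [-0.7, 0.6, -0.2]
grip_width: 0.0322
```

```bash
python3 - <<'E'
from h import *
c=imaging.camera_info('wrist'); im=imaging.grab_frame('wrist'); cv2.imwrite('pics/w9.png',im[:,:,::-1]); print(c['origin'],c['attitude'])
go([.708,.030,.193],-89)
E
```

```text
[0.7874098  0.03315193 0.40225216] [ 2.8214451   0.01008784 -1.55315747]
clk 8.90 d(cm) [ 7.64  0.27 -0.1 ] twist 0.000 yang -89.0 pos [0.7066 0.0319 0.2694] F [ 0.08  0.3  -0.75] w 0.0321
```

View pics/w9.png

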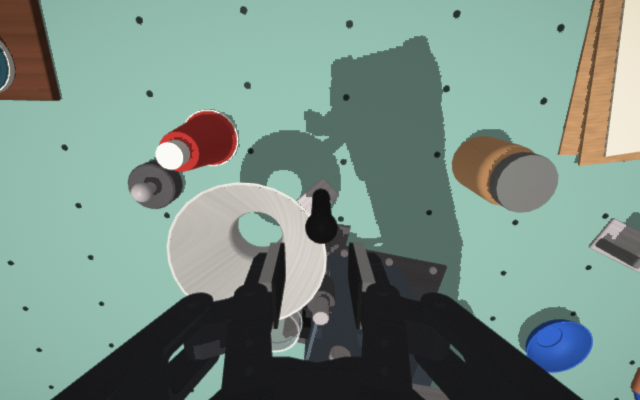

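Request:
arm_command(commands=[{"dx": 3,"dy": 0.1,"dz": -0.1,"twist": 0},{"dx": 6,"dy": 0.1,"dz": -0.1,"twist": 0},{"dx": 7.5,"dy": 0.1,"dz": -0.1,"twist": 0},{"dx": 7.5,"dy": 0.1,"dz": -0.1,"twist": 0},{"dx": 7.5,"dy": 0.1,"dz": -0.1,"twist": 0}])

```text
clock: 9.32
position: [0.7078, 0.0317, 0.1959]
tool_rot: [-2.111, 1.56, 1.048]
force: [0.6, 0.1, 0.5]
grip_width: 0.0321
```

```bash
python3 - <<'E'
from h import *
c=imaging.camera_info('wrist'); im=imaging.grab_frame('wrist'); cv2.imwrite('pics/w10.png',im[:,:,::-1])
go([.708,.030,.193],-89)
# swing rows
s=st(); M=R.from_euler('xyz',s['tool_rot']).as_matrix(); post=np.array([.583,.0285])
v=s['position'][:2]-post; a0=np.arctan2(v[1],v[0]); r=.126; print(np.linalg.norm(v),a0)
for k in range(1,19):
    th=a0+k*.1; p=np.array([*(post+r*np.array([np.cos(th),np.sin(th)])),s['position'][2]])
    print(k,(M.T@(p-s['position'])*100).round(1), -k*.1)
E
```

```text
clk 9.37 d(cm) [0.37 0.18 0.04] twist 0.000 yang -89.0 pos [0.7084 0.0318 0.1967] F [-0.03  0.4   0.87] w 0.0322
0.12541582937074572 0.026153769112763486
1 [ 0.  -1.3  0. ] -0.1
2 [ 0.  -2.5  0.2] -0.2
3 [ 0.  -3.7  0.5] -0.30000000000000004
4 [ 0.  -4.9  1. ] -0.4
5 [ 0.  -6.   1.5] -0.5
6 [ 0.1 -7.1  2.2] -0.6000000000000001
7 [ 0.1 -8.1  3. ] -0.7000000000000001
8 [ 0.1 -9.   3.8] -0.8
9 [ 0.1 -9.8  4.8] -0.9
10 [  0.1 -10.6   5.8] -1.0
11 [  0.1 -11.2   6.9] -1.1
12 [  0.1 -11.7   8.1] -1.2000000000000002
13 [  0.  -12.1   9.3] -1.3
14 [  0.  -12.3  10.5] -1.4000000000000001
15 [  0.  -12.5  11.8] -1.5
16 [  0.  -12.5  13. ] -1.6
17 [  0.  -12.4  14.3] -1.7000000000000002
18 [  0.  -12.1  15.5] -1.8
```

View pics/w10.png

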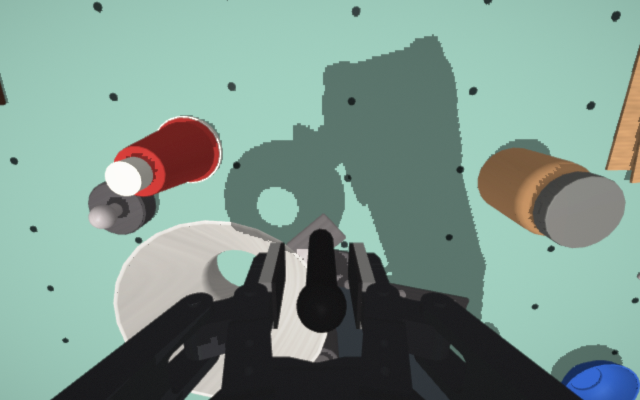

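Request:
arm_command(commands=[{"dx": 0,"dy": -0.6,"dz": 0,"twist": -0.05},{"dx": 0,"dy": -1.3,"dz": 0,"twist": -0.1},{"dx": 0,"dy": -2.5,"dz": 0.2,"twist": -0.2},{"dx": 0,"dy": -3.7,"dz": 0.5,"twist": -0.3},{"dx": 0,"dy": -4.9,"dz": 1.0,"twist": -0.4},{"dx": 0,"dy": -6.0,"dz": 1.5,"twist": -0.5},{"dx": 0,"dy": -7.1,"dz": 2.2,"twist": -0.6},{"dx": 0,"dy": -8.1,"dz": 3.0,"twist": -0.7},{"dx": 0,"dy": -9.0,"dz": 3.8,"twist": -0.8},{"dx": 0,"dy": -9.4,"dz": 4.3,"twist": -0.85},{"dx": 0,"dy": -9.4,"dz": 4.3,"twist": -0.85}], grip=0.45)

```text
clock: 10.28
position: [0.6636, 0.1263, 0.1998]
tool_rot: [3.089, 1.556, 0.819]
force: [-0.3, 0.6, 0.0]
grip_width: 0.0235
```

```bash
cat > sw.py <<'E'
from h import *
c=imaging.camera_info('wrist'); im=imaging.grab_frame('wrist'); cv2.imwrite('pics/w11.png',im[:,:,::-1])
go([.708,.030,.193],-89)
s=st(); M=R.from_euler('xyz',s['tool_rot']).as_matrix(); post=np.array([.583,.0285])
v=s['position'][:2]-post; a0=np.arctan2(v[1],v[0]); r=.126; ya=np.arctan2(M[1,1],M[0,1]); print(np.linalg.norm(v),a0)
for k in range(1,14):
    th=a0+k*.08; p=np.array([*(post+r*np.array([np.cos(th),np.sin(th)])),s['position'][2]])
    print(k,round(th,2),(M.T@(p-s['position'])*100).round(1), (-wrap(th-np.pi/2-ya)).round(2))
E
python3 sw.py
```

```text
clk 10.33 d(cm) [0.6  9.51 4.44] twist 0.849 yang -40.3 pos [0.6642 0.1253 0.1995] F [0.31 0.24 0.36] w 0.0238
0.1263872075183354 0.872901805236971
1 0.95 [-0.  -1.   0.1] -0.09
2 1.03 [-0.  -2.   0.2] -0.17
3 1.11 [-0.  -3.   0.4] -0.25
4 1.19 [-0.  -4.   0.7] -0.33
5 1.27 [-0.  -4.9  1.1] -0.41
6 1.35 [-0.  -5.8  1.5] -0.49
7 1.43 [-0.  -6.7  2. ] -0.57
8 1.51 [-0.  -7.5  2.6] -0.65
9 1.59 [-0.1 -8.3  3.2] -0.73
10 1.67 [-0.1 -9.   3.9] -0.81
11 1.75 [-0.1 -9.7  4.7] -0.89
12 1.83 [ -0.1 -10.3   5.5] -0.97
13 1.91 [ -0.1 -10.8   6.3] -1.05
```

View pics/w11.png

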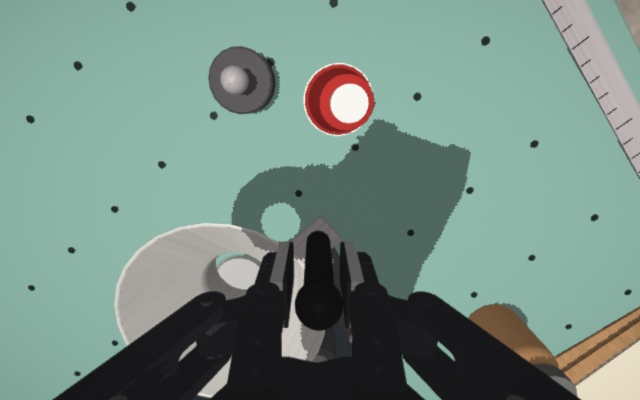

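Request:
arm_command(commands=[{"dx": 0.2,"dy": -1.0,"dz": 0.1,"twist": -0.09},{"dx": 0.3,"dy": -2.0,"dz": 0.2,"twist": -0.17},{"dx": 0.3,"dy": -3.0,"dz": 0.4,"twist": -0.25},{"dx": 0.3,"dy": -4.0,"dz": 0.7,"twist": -0.33},{"dx": 0.3,"dy": -4.9,"dz": 1.1,"twist": -0.41},{"dx": 0.3,"dy": -5.8,"dz": 1.5,"twist": -0.49},{"dx": 0.3,"dy": -6.7,"dz": 2.0,"twist": -0.57},{"dx": 0.3,"dy": -7.5,"dz": 2.6,"twist": -0.65},{"dx": 0.3,"dy": -8.1,"dz": 3.0,"twist": -0.71},{"dx": 0.3,"dy": -8.5,"dz": 3.5,"twist": -0.76},{"dx": 0.3,"dy": -8.5,"dz": 3.5,"twist": -0.76}])

```text
clock: 11.25
position: [0.577, 0.153, 0.197]
tool_rot: [2.226, 1.556, 0.711]
force: [0.5, -1.0, 0.6]
grip_width: 0.0237
```

```bash
sed -i s/w11/w12/ sw.py; sed -i 's/k\*.08/k*.04/' sw.py; python3 sw.py
```

```text
clk 11.30 d(cm) [ 0.41 12.39 12.98] twist 1.606 yang 3.0 pos [0.5774 0.153  0.1969] F [0.19 0.51 0.05] w 0.0233
0.12466900106746405 1.615413791515463
1 1.66 [-0.  -0.5 -0.1] -0.03
2 1.7 [-0.  -1.  -0.1] -0.07
3 1.74 [-0.  -1.5 -0.1] -0.11
4 1.78 [-0. -2.  0.] -0.15
5 1.82 [-0.  -2.5  0.1] -0.19
6 1.86 [-0.  -3.   0.2] -0.23
7 1.9 [-0.  -3.5  0.3] -0.27
8 1.94 [-0.1 -4.   0.5] -0.31
9 1.98 [-0.1 -4.4  0.6] -0.35
10 2.02 [-0.1 -4.9  0.8] -0.39
11 2.06 [-0.1 -5.4  1. ] -0.43
12 2.1 [-0.1 -5.8  1.2] -0.47
13 2.14 [-0.1 -6.3  1.5] -0.51
```

View pics/w12.png

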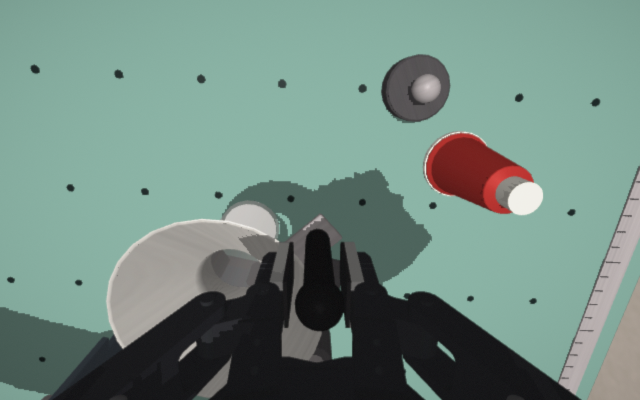

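Request:
arm_command(commands=[{"dx": 0,"dy": -0.4,"dz": 0,"twist": -0.03},{"dx": 0,"dy": -0.8,"dz": 0,"twist": -0.06},{"dx": 0,"dy": -1.2,"dz": 0,"twist": -0.09},{"dx": 0,"dy": -1.5,"dz": 0,"twist": -0.11},{"dx": 0,"dy": -1.8,"dz": 0,"twist": -0.13},{"dx": 0,"dy": -2.1,"dz": 0,"twist": -0.15},{"dx": 0,"dy": -2.3,"dz": 0,"twist": -0.17},{"dx": 0,"dy": -2.3,"dz": 0,"twist": -0.17}])

```text
clock: 11.97
position: [0.5542, 0.1518, 0.1966]
tool_rot: [2.065, 1.556, 0.718]
force: [-0.4, 0.7, -0.1]
grip_width: 0.0236
```

```bash
python3 -c "
from h import *
go([.708,.030,.193],-89)
s=st();print(np.arctan2(s['position'][1]-.0285,s['position'][0]-.583))"
```

```text
clk 11.97 d(cm) [ 0.42 12.28 15.3 ] twist 1.778 yang 12.8 pos [0.5542 0.1518 0.1966] F [-0.44  0.7  -0.05] w 0.0236
1.8003640649512618
```

Request:
arm_command(commands=[{"dx": 0,"dy": -0.2,"dz": 0,"twist": -0.02},{"dx": 0,"dy": -0.4,"dz": 0,"twist": -0.03},{"dx": 0,"dy": -0.6,"dz": 0,"twist": -0.04},{"dx": 0,"dy": -0.8,"dz": 0,"twist": -0.05},{"dx": 0,"dy": -0.8,"dz": 0,"twist": -0.05}])

```text
clock: 12.38
position: [0.5523, 0.1508, 0.1972]
tool_rot: [1.886, 1.544, 0.589]
force: [53.8, 10.3, -32.4]
grip_width: 0.0235
```

```bash
python3 -c "
from h import *
go([.708,.030,.193],-89)
s=st();print(np.arctan2(s['position'][1]-.0285,s['position'][0]-.583))"
```

```text
clk 12.38 d(cm) [ 0.59 11.71 15.84] twist 1.827 yang 15.7 pos [0.5523 0.1508 0.1972] F [ 53.78  10.29 -32.42] w 0.0235
1.8163863021834203
```

Request:
arm_command(commands=[{"dx": 0,"dy": 0.2,"dz": 0,"twist": 0},{"dx": 0,"dy": 0.5,"dz": 0,"twist": 0},{"dx": 0,"dy": 0.5,"dz": 0,"twist": 0}])

```text
clock: 12.63
position: [0.5573, 0.1523, 0.1972]
tool_rot: [1.9, 1.544, 0.603]
force: [-0.2, 0.4, 0.0]
grip_width: 0.0236
```

```bash
sed -i s/w12/w13/ sw.py; python3 sw.py | head -2
```

```text
clk 12.68 d(cm) [ 0.57 11.22 15.87] twist 1.827 yang 15.7 pos [0.5569 0.1523 0.1972] F [-0.16  0.05  0.11] w 0.0236
0.12648751820896068 1.7787778379946924
```

View pics/w13.png

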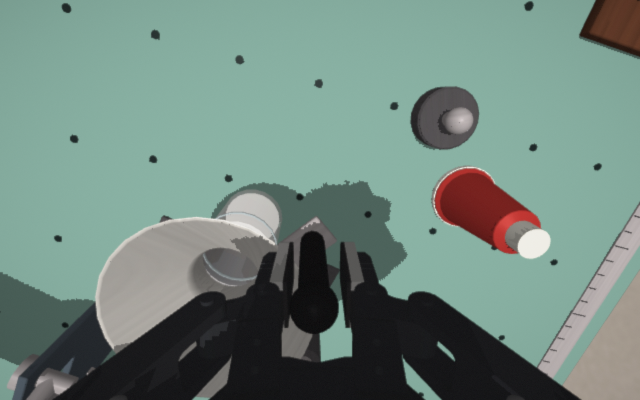

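Request:
arm_command(commands=[{"dx": 0,"dy": 0,"dz": 0,"twist": 0},{"dx": 0,"dy": 0,"dz": 0,"twist": 0},{"dx": -2,"dy": 0,"dz": 0,"twist": 0},{"dx": -6,"dy": 0,"dz": 0,"twist": 0},{"dx": -10,"dy": 0,"dz": 0,"twist": 0},{"dx": -14,"dy": 0,"dz": 0,"twist": 0},{"dx": -18,"dy": 0,"dz": 0,"twist": 0},{"dx": -20,"dy": 0,"dz": 0,"twist": 0},{"dx": -20,"dy": 0,"dz": 0,"twist": 0}], grip=0.2)

```text
clock: 13.43
position: [0.5531, 0.1501, 0.4018]
tool_rot: [1.829, 1.539, 0.532]
force: [0.8, 0.2, -0.1]
grip_width: 0.0342
```

```bash
python3 - <<'E'
from h import *
c=imaging.camera_info('wrist'); im=imaging.grab_frame('wrist'); cv2.imwrite('pics/w14.png',im[:,:,::-1])
im=imaging.grab_frame('scene')[110:290,240:480]; cv2.imwrite('pics/s14.png',cv2.resize(im[:,:,::-1],None,fx=3.3,fy=3.3,interpolation=cv2.INTER_CUBIC))
im=imaging.grab_frame('top')[120:280,190:390]; cv2.imwrite('pics/t14.png',cv2.resize(im[:,:,::-1],None,fx=4,fy=3.75,interpolation=cv2.INTER_CUBIC))
go([.4,-.12,.40],-100.6)
E
```

```text
clk 13.58 d(cm) [ -1.06 -21.92  21.77] twist 2.030 yang 15.7 pos [0.5522 0.149  0.3965] F [ 0.69 -0.45  0.14] w 0.0341
```

View pics/s14.png

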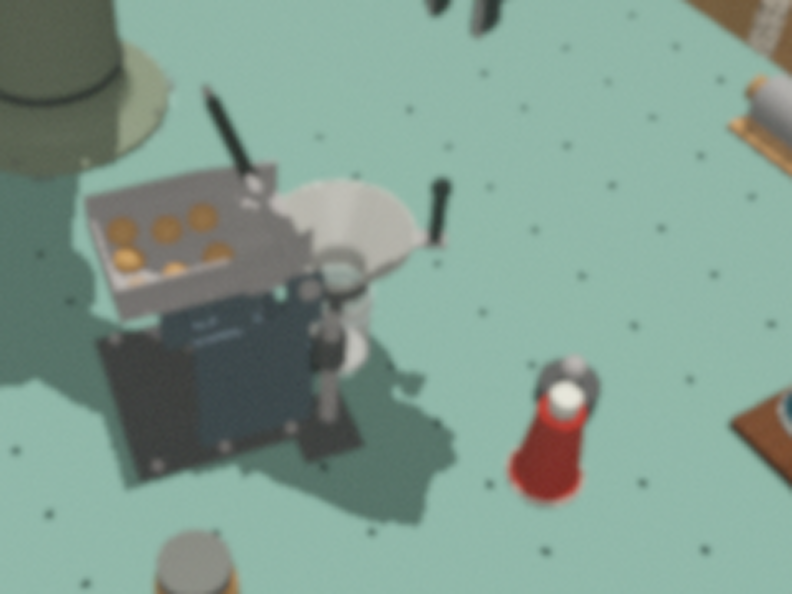

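View pics/t14.png

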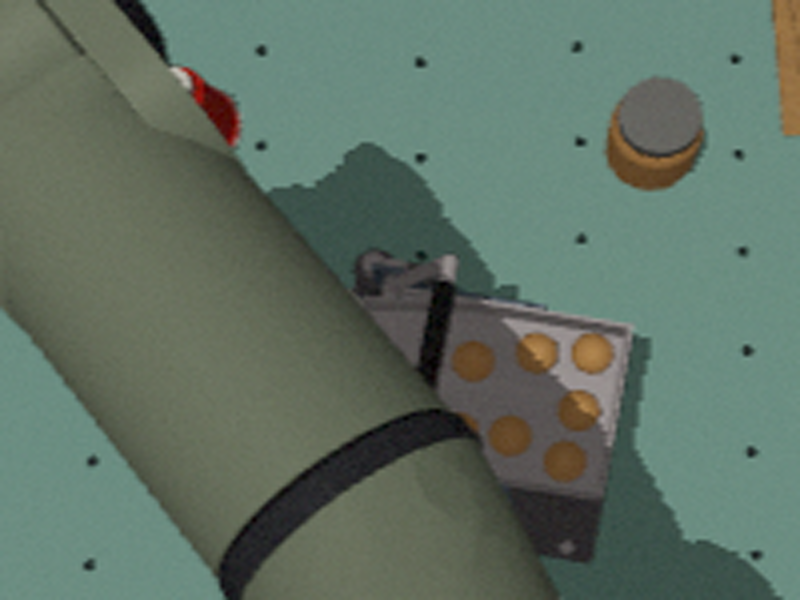

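View pics/w14.png

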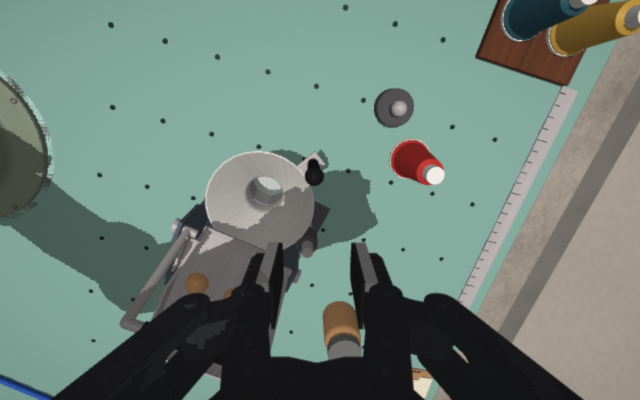

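```bash
python3 - <<'E'
from h import *
print(tri((373.3,166.7),(315,172),"scene",0,None,imaging.camera_info('wrist')), st2w(.036,.076,.226))
go([.486,-.0135,.39],-100.6)
E
```

```text
(array([0.55286371, 0.15422028, 0.224219  ]), np.float64(0.0025611288184096185)) [0.55336564 0.15108108 0.226     ]
clk 13.58 d(cm) [  0.27 -10.78  13.86] twist 2.030 yang 15.7 pos [0.5522 0.149  0.3965] F [ 0.69 -0.45  0.14] w 0.0341
```

Request:
arm_command(commands=[{"dx": -1,"dy": -1,"dz": 1.4,"twist": 0.12},{"dx": -1,"dy": -2,"dz": 2.8,"twist": 0.24},{"dx": -1,"dy": -3,"dz": 4.2,"twist": 0.36},{"dx": -1,"dy": -4,"dz": 5.6,"twist": 0.48},{"dx": -1,"dy": -5,"dz": 7,"twist": 0.6},{"dx": -1,"dy": -6,"dz": 8.4,"twist": 0.72},{"dx": -1,"dy": -7,"dz": 9.8,"twist": 0.84},{"dx": -1,"dy": -8,"dz": 11,"twist": 0.96},{"dx": -1,"dy": -9,"dz": 12,"twist": 1.08},{"dx": -1,"dy": -10,"dz": 13,"twist": 1.2},{"dx": -1,"dy": -10.8,"dz": 13.9,"twist": 1.32},{"dx": -1,"dy": -10.8,"dz": 13.9,"twist": 1.44}])

```text
clock: 14.58
position: [0.4844, -0.0164, 0.4015]
tool_rot: [-2.914, 1.548, 0.624]
force: [-0.1, 0.0, 0.7]
grip_width: 0.034
```

```bash
python3 - <<'E'
from h import *
go([.486,-.0135,.385],-100.6)
E
```

```text
clk 14.58 d(cm) [ 1.65 -0.2  -0.22] twist 0.582 yang -67.3 pos [ 0.4844 -0.0164  0.4015] F [-0.14  0.05  0.73] w 0.0340
```

Request:
arm_command(commands=[{"dx": 0,"dy": -0.2,"dz": -0.2,"twist": 0.12},{"dx": 0,"dy": -0.2,"dz": -0.2,"twist": 0.24},{"dx": 0.5,"dy": -0.2,"dz": -0.2,"twist": 0.36},{"dx": 1.0,"dy": -0.2,"dz": -0.2,"twist": 0.48},{"dx": 1.6,"dy": -0.2,"dz": -0.2,"twist": 0.58},{"dx": 1.6,"dy": -0.2,"dz": -0.2,"twist": 0.58},{"dx": 1.6,"dy": -0.2,"dz": -0.2,"twist": 0.58}])

```text
clock: 15.17
position: [0.4854, -0.0136, 0.3846]
tool_rot: [-2.281, 1.549, 0.681]
force: [0.4, 0.2, 1.2]
grip_width: 0.0339
```

```bash
python3 - <<'E'
from h import *
c=imaging.camera_info('wrist'); im=imaging.grab_frame('wrist'); cv2.imwrite('pics/w15.png',im[:,:,::-1])
print(c['origin'],c['attitude'])
go([.486,-.0135,.296],-100.6)
E
```

```text
[ 0.56356464 -0.02899481  0.52036569] [ 2.83245126  0.0168932  -1.75066626]
clk 15.22 d(cm) [8.91 0.13 0.09] twist 0.006 yang -100.3 pos [ 0.4856 -0.0136  0.3851] F [-0.73  0.16 -0.06] w 0.0341
```

View pics/w15.png

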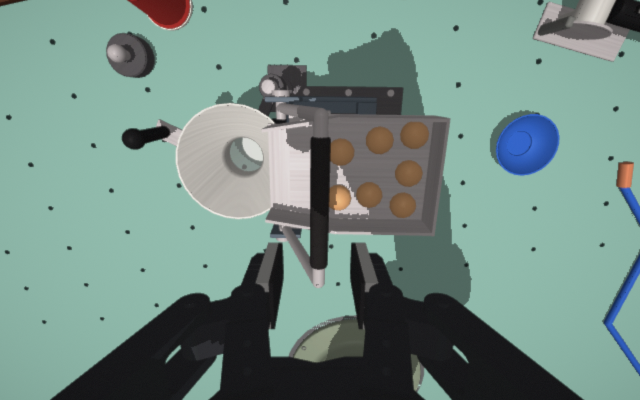

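```bash
python3 - <<'E'
from h import *
np.set_printoptions(precision=4,suppress=True)
c=imaging.camera_info('wrist')
print(proj(0,[.4856,-.0136,.303],c), plane(0,320,137,.303,c),plane(0,318,268,.303,c))
E
```

```text
[319.865  207.8034] [ 0.5364 -0.0227  0.303 ] [ 0.4364 -0.0034  0.303 ]
```

Request:
arm_command(commands=[{"dx": 3,"dy": 0,"dz": 0,"twist": 0},{"dx": 5,"dy": 0,"dz": 0,"twist": 0},{"dx": 7,"dy": 0,"dz": 0,"twist": 0},{"dx": 8,"dy": 0,"dz": 0,"twist": 0},{"dx": 8.9,"dy": 0,"dz": 0,"twist": 0},{"dx": 8.9,"dy": 0,"dz": 0,"twist": 0},{"dx": 8.9,"dy": 0,"dz": 0,"twist": 0}])

```text
clock: 15.8
position: [0.4874, -0.0123, 0.2965]
tool_rot: [-2.306, 1.548, 0.657]
force: [-0.5, 0.6, 0.8]
grip_width: 0.0343
```

```bash
python3 - <<'E'
from h import *
c=imaging.camera_info('wrist'); im=imaging.grab_frame('wrist'); cv2.imwrite('pics/w16.png',im[:,:,::-1])
go([.486,-.0135,.296],-100.6)
E
```

```text
clk 15.85 d(cm) [0.08 0.14 0.13] twist 0.006 yang -100.2 pos [ 0.4875 -0.0123  0.2969] F [ 0.17 -0.66  0.67] w 0.0340
```

View pics/w16.png

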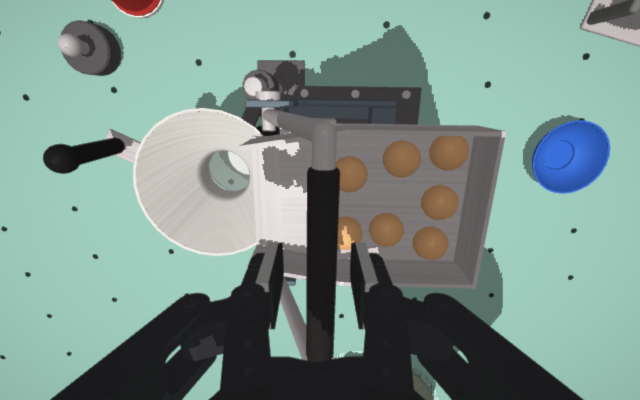

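```bash
python3 - <<'E'
import numpy as np
f=np.arctan2(41,113)
for t in np.arange(0,1.21,.05):
    print('%.2f dy %.2f dx %.2f'%(t,-12.02*(np.sin(t-f)+np.sin(f)), -12.02*(np.cos(t-f)-np.cos(f))))
E
```

```text
0.00 dy -0.00 dx -0.00
0.05 dy -0.57 dx -0.19
0.10 dy -1.15 dx -0.35
0.15 dy -1.73 dx -0.49
0.20 dy -2.33 dx -0.59
0.25 dy -2.92 dx -0.66
0.30 dy -3.52 dx -0.71
0.35 dy -4.12 dx -0.72
0.40 dy -4.72 dx -0.70
0.45 dy -5.32 dx -0.66
0.50 dy -5.92 dx -0.58
0.55 dy -6.51 dx -0.48
0.60 dy -7.10 dx -0.34
0.65 dy -7.67 dx -0.18
0.70 dy -8.24 dx 0.02
0.75 dy -8.80 dx 0.24
0.80 dy -9.35 dx 0.49
0.85 dy -9.88 dx 0.76
0.90 dy -10.40 dx 1.06
0.95 dy -10.91 dx 1.39
1.00 dy -11.39 dx 1.74
1.05 dy -11.86 dx 2.12
1.10 dy -12.31 dx 2.52
1.15 dy -12.74 dx 2.94
1.20 dy -13.15 dx 3.38
```

Request:
arm_command(commands=[{"dx": 0,"dy": 0,"dz": 0,"twist": 0},{"dx": 0,"dy": 0,"dz": 0,"twist": 0},{"dx": 0,"dy": -0.3,"dz": 0,"twist": 0},{"dx": -0.2,"dy": -0.8,"dz": 0,"twist": 0},{"dx": -0.35,"dy": -1.4,"dz": 0,"twist": 0},{"dx": -0.5,"dy": -2.0,"dz": 0,"twist": 0},{"dx": -0.6,"dy": -2.6,"dz": 0,"twist": 0},{"dx": -0.65,"dy": -3.2,"dz": 0,"twist": 0},{"dx": -0.7,"dy": -3.8,"dz": 0,"twist": 0},{"dx": -0.7,"dy": -4.4,"dz": 0,"twist": 0},{"dx": -0.7,"dy": -5.0,"dz": 0,"twist": 0},{"dx": -0.7,"dy": -5.0,"dz": 0,"twist": 0}], grip=0.53)

```text
clock: 16.85
position: [0.4964, 0.0382, 0.3047]
tool_rot: [-2.309, 1.547, 0.655]
force: [-0.1, -3.2, 1.5]
grip_width: 0.0203
```

```bash
cat > chk.py <<'E'
import sys
from h import *
c=imaging.camera_info('wrist'); im=imaging.grab_frame('wrist'); cv2.imwrite(f'pics/{sys.argv[1]}.png',im[:,:,::-1])
go([.4875,-.0123,.296],-100.6)
E
python3 chk.py w17
```

```text
clk 16.90 d(cm) [ 0.77  5.07 -0.  ] twist 0.007 yang -100.2 pos [0.4963 0.0375 0.3046] F [ 0.   -4.17  1.71] w 0.0197
```

View pics/w17.png

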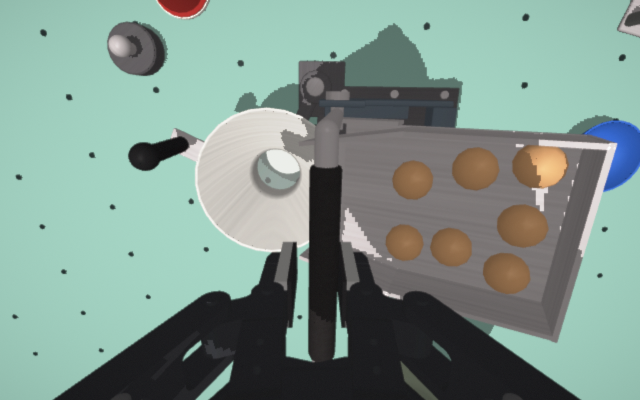

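Request:
arm_command(commands=[{"dx": 0.05,"dy": -0.3,"dz": 0,"twist": 0},{"dx": 0.1,"dy": -0.6,"dz": 0,"twist": 0},{"dx": 0.15,"dy": -0.9,"dz": 0,"twist": 0},{"dx": 0.2,"dy": -1.2,"dz": 0,"twist": 0},{"dx": 0.25,"dy": -1.5,"dz": 0,"twist": 0},{"dx": 0.3,"dy": -1.8,"dz": 0,"twist": 0},{"dx": 0.35,"dy": -2.1,"dz": 0,"twist": 0},{"dx": 0.4,"dy": -2.4,"dz": 0,"twist": 0},{"dx": 0.5,"dy": -2.7,"dz": 0,"twist": 0},{"dx": 0.6,"dy": -3.0,"dz": 0,"twist": 0},{"dx": 0.7,"dy": -3.3,"dz": 0,"twist": 0},{"dx": 0.7,"dy": -3.3,"dz": 0,"twist": 0}])

```text
clock: 17.9
position: [0.5023, 0.0709, 0.298]
tool_rot: [-2.299, 1.548, 0.665]
force: [0.9, -1.6, 0.8]
grip_width: 0.0203
```

```bash
python3 chk.py w18
```

```text
clk 17.95 d(cm) [ 0.07  8.42 -0.  ] twist 0.008 yang -100.1 pos [0.5023 0.0705 0.2981] F [ 0.18 -2.3   1.69] w 0.0196
```

View pics/w18.png

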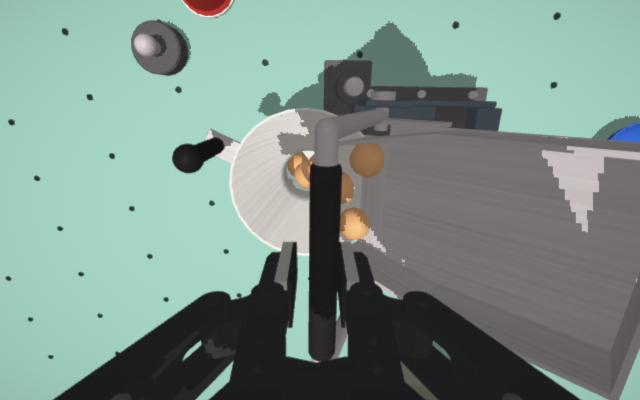

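Request:
arm_command(commands=[{"dx": 0,"dy": 0,"dz": 0,"twist": 0},{"dx": 0.1,"dy": -0.2,"dz": 0,"twist": 0},{"dx": 0.2,"dy": -0.5,"dz": 0,"twist": 0},{"dx": 0.3,"dy": -0.7,"dz": 0,"twist": 0},{"dx": 0.4,"dy": -0.9,"dz": 0,"twist": 0},{"dx": 0.5,"dy": -1.1,"dz": 0,"twist": 0}])

```text
clock: 18.45
position: [0.5043, 0.0817, 0.2931]
tool_rot: [-2.297, 1.548, 0.667]
force: [0.1, -1.5, 1.0]
grip_width: 0.0202
```

```bash
python3 chk.py w19
```

```text
clk 18.50 d(cm) [-0.47  9.58 -0.01] twist 0.009 yang -100.1 pos [0.5043 0.0821 0.293 ] F [-0.01 -1.81 -0.08] w 0.0202
```

View pics/w19.png

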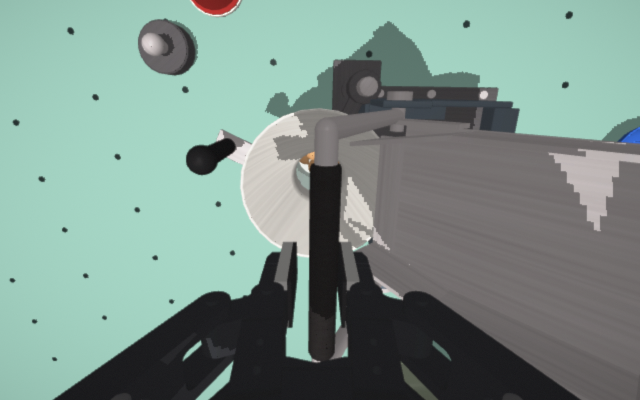

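Request:
arm_command(commands=[{"dx": -0.2,"dy": 0.5,"dz": 0,"twist": 0},{"dx": -0.35,"dy": 1.0,"dz": 0,"twist": 0},{"dx": -0.55,"dy": 1.5,"dz": 0,"twist": 0},{"dx": -0.7,"dy": 2.0,"dz": 0,"twist": 0},{"dx": -0.8,"dy": 2.5,"dz": 0,"twist": 0},{"dx": -0.9,"dy": 3.0,"dz": 0,"twist": 0},{"dx": -1.0,"dy": 3.5,"dz": 0,"twist": 0},{"dx": -1.05,"dy": 4.0,"dz": 0,"twist": 0},{"dx": -1.1,"dy": 4.5,"dz": 0,"twist": 0},{"dx": -1.1,"dy": 5.0,"dz": 0,"twist": 0},{"dx": -1.1,"dy": 5.5,"dz": 0,"twist": 0},{"dx": -1.05,"dy": 6.0,"dz": 0,"twist": 0}])

```text
clock: 19.5
position: [0.4935, 0.0224, 0.3025]
tool_rot: [-2.293, 1.548, 0.672]
force: [-2.8, -2.6, 1.4]
grip_width: 0.02
```

```bash
python3 chk.py w20
```

```text
clk 19.55 d(cm) [ 0.58  3.43 -0.01] twist 0.008 yang -100.2 pos [0.4933 0.0214 0.3023] F [-2.35 -4.43  1.49] w 0.0201
```

View pics/w20.png

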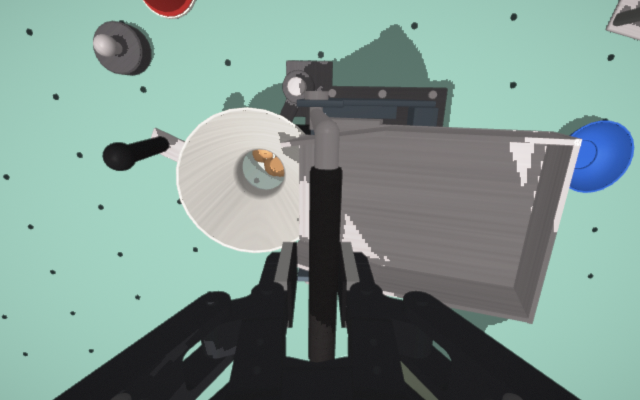

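Request:
arm_command(commands=[{"dx": 0.05,"dy": 0.4,"dz": 0,"twist": 0},{"dx": 0.05,"dy": 0.8,"dz": 0,"twist": 0},{"dx": 0.1,"dy": 1.2,"dz": 0,"twist": 0},{"dx": 0.15,"dy": 1.6,"dz": 0,"twist": 0},{"dx": 0.2,"dy": 1.9,"dz": 0,"twist": 0},{"dx": 0.3,"dy": 2.2,"dz": 0,"twist": 0},{"dx": 0.35,"dy": 2.5,"dz": 0,"twist": 0},{"dx": 0.4,"dy": 2.7,"dz": 0,"twist": 0},{"dx": 0.5,"dy": 2.9,"dz": 0,"twist": 0},{"dx": 0.5,"dy": 3.1,"dz": 0,"twist": 0},{"dx": 0.55,"dy": 3.3,"dz": 0,"twist": 0},{"dx": 0.55,"dy": 3.4,"dz": 0,"twist": 0}])

```text
clock: 20.55
position: [0.4875, -0.012, 0.2963]
tool_rot: [-2.297, 1.548, 0.667]
force: [-0.6, -0.1, 0.7]
grip_width: 0.0202
```

```bash
python3 chk.py w21; python3 - <<'E'
import cv2
t=cv2.imread('pics/w21.png')[60:260,110:380]; cv2.imwrite('pics/w21c.png',cv2.resize(t,None,fx=2.9,fy=2.9,interpolation=cv2.INTER_CUBIC))
E
```

```text
clk 20.60 d(cm) [ 0.03  0.04 -0.  ] twist 0.008 yang -100.2 pos [ 0.4876 -0.012   0.2963] F [ 0.63 -0.36  0.03] w 0.0203
```

View pics/w21c.png

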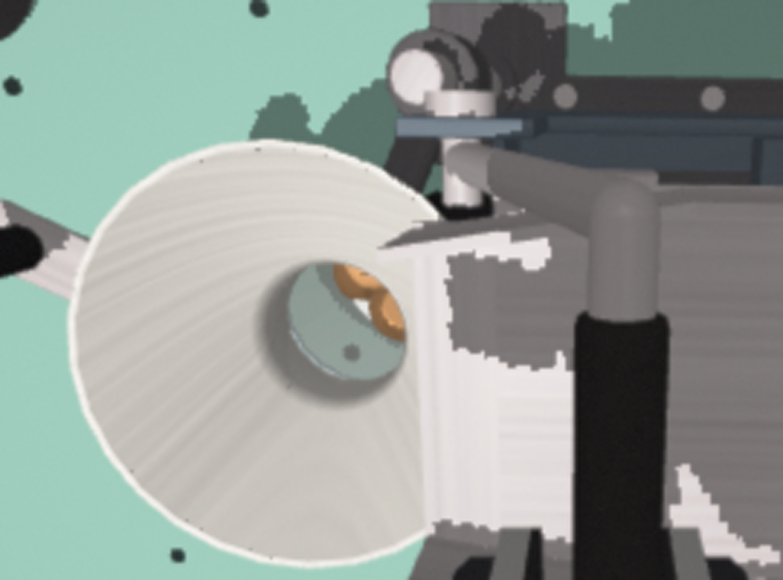

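Request:
arm_command(commands=[{"dx": 0,"dy": 0,"dz": 0,"twist": 0},{"dx": 0,"dy": 0,"dz": 0,"twist": 0},{"dx": -2,"dy": 0,"dz": 0,"twist": 0},{"dx": -5,"dy": 0,"dz": 0,"twist": 0},{"dx": -8,"dy": 0,"dz": 0,"twist": 0},{"dx": -11,"dy": 0,"dz": 0,"twist": 0},{"dx": -11,"dy": 5,"dz": 0,"twist": 0},{"dx": -11,"dy": 9,"dz": 0,"twist": 0},{"dx": -11,"dy": 13,"dz": 0,"twist": 0},{"dx": -11,"dy": 17,"dz": 0,"twist": 0},{"dx": -11,"dy": 20,"dz": 0,"twist": 0},{"dx": -11,"dy": 20,"dz": 0,"twist": 0}], grip=0.2)

```text
clock: 21.6
position: [0.4485, -0.2166, 0.4024]
tool_rot: [-2.323, 1.549, 0.634]
force: [-0.1, -1.2, -0.4]
grip_width: 0.034
```

```bash
python3 chk.py w22; python3 - <<'E'
from h import *
im=imaging.grab_frame('scene'); cv2.imwrite('pics/s22f.png',im[:,:,::-1]); im=im[110:290,240:480]; cv2.imwrite('pics/s22.png',cv2.resize(im[:,:,::-1],None,fx=3.3,fy=3.3,interpolation=cv2.INTER_CUBIC))
im=imaging.grab_frame('top'); cv2.imwrite('pics/t22.png',im[:,:,::-1])
E
```

```text
clk 21.65 d(cm) [ 11.   -20.28   0.06] twist 0.003 yang -100.4 pos [ 0.4494 -0.2133  0.4026] F [ 1.05  1.   -0.6 ] w 0.0343
```

View pics/s22.png

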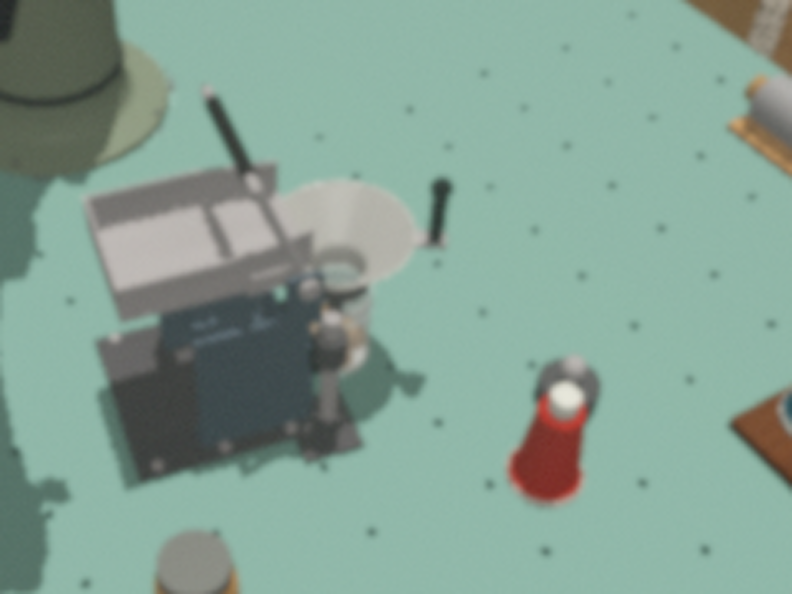

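View pics/t22.png

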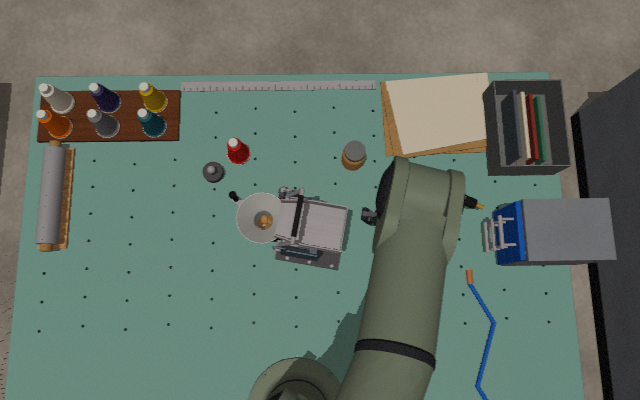

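View pics/w22.png

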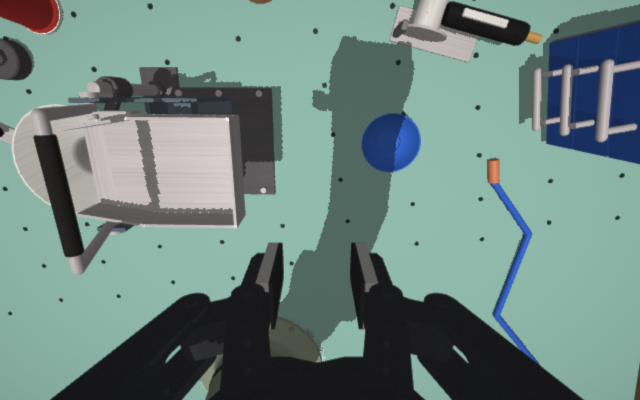

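```bash
python3 - <<'E'
import cv2
t=cv2.imread('pics/t22.png')[180:260,220:300]; cv2.imwrite('pics/t22c.png',cv2.resize(t,None,fx=7,fy=7,interpolation=cv2.INTER_CUBIC))
E
python3 -c "
from h import *
go([.45,.16,.42],-100.6)"
```

```text
clk 21.75 d(cm) [ -1.17 -36.43   6.55] twist 0.008 yang -100.2 pos [ 0.4505 -0.21    0.4028] F [-0.71 -0.74  0.05] w 0.0342
```

View pics/t22c.png

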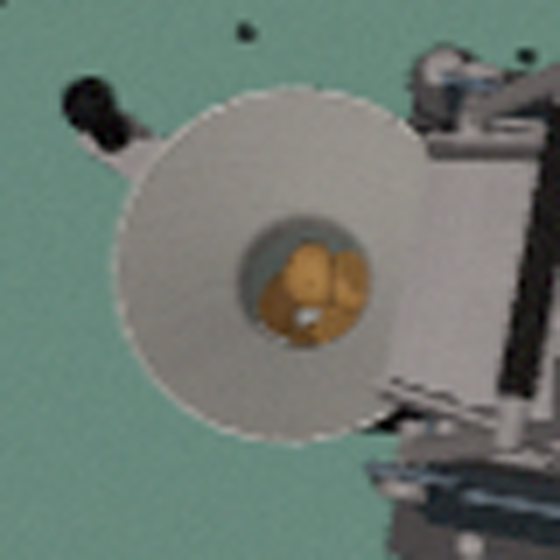

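Request:
arm_command(commands=[{"dx": -2,"dy": -45,"dz": 2,"twist": 0},{"dx": -2,"dy": -45,"dz": 2,"twist": 0},{"dx": -2,"dy": -45,"dz": 2,"twist": 0},{"dx": -2,"dy": -45,"dz": 2,"twist": 0},{"dx": -2,"dy": -45,"dz": 2,"twist": 0},{"dx": -2,"dy": -45,"dz": 2,"twist": 0},{"dx": -2,"dy": -45,"dz": 2,"twist": 0},{"dx": -2,"dy": -45,"dz": 2,"twist": 0},{"dx": -2,"dy": -45,"dz": 2,"twist": 0},{"dx": -2,"dy": -45,"dz": 2,"twist": 0},{"dx": -2,"dy": -45,"dz": 2,"twist": 0},{"dx": -2,"dy": -45,"dz": 2,"twist": 0}])

```text
clock: 22.75
position: [0.5077, 0.2445, 0.4306]
tool_rot: [-2.151, 1.546, 0.822]
force: [0.1, 0.7, 0.4]
grip_width: 0.0339
```

Request:
arm_command(commands=[{"dx": 3,"dy": -5,"dz": 0,"twist": 0},{"dx": 6,"dy": -5,"dz": 0,"twist": 0},{"dx": 10,"dy": -5,"dz": 0,"twist": 0},{"dx": 14,"dy": -5,"dz": 0,"twist": 0},{"dx": 16,"dy": -5,"dz": 0,"twist": 0},{"dx": 16,"dy": -5,"dz": 0,"twist": 0}])

```text
clock: 23.25
position: [0.516, 0.2973, 0.2672]
tool_rot: [-2.038, 1.552, 0.939]
force: [-0.3, -0.2, 0.7]
grip_width: 0.0338
```

```bash
python3 chk.py w23
```

```text
clk 23.30 d(cm) [-3.13 31.02 -2.2 ] twist 0.020 yang -99.5 pos [0.5172 0.2978 0.2704] F [-0.2   1.18  1.97] w 0.0342
```

View pics/w23.png

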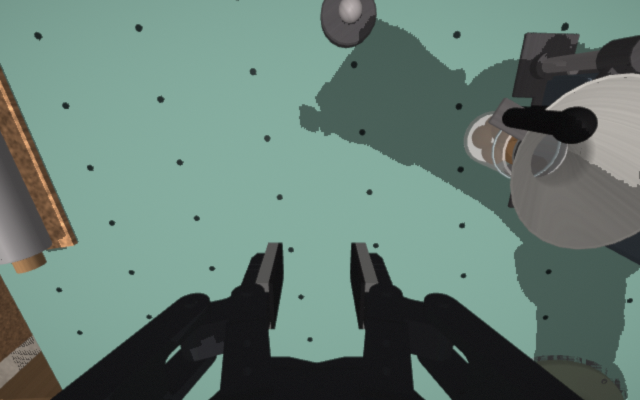

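```bash
python3 - <<'E'
from h import *
c=imaging.camera_info('wrist')
for u,v in ((465,139),(480,112),(482,165)):
    p=plane(0,u,v,.0,c); d=p[:2]-NEST[:2]; print(p, d@[np.cos(PSI),np.sin(PSI)], d@[-np.sin(PSI),np.cos(PSI)])
t=cv2.imread('pics/w23.png')[80:200,430:600]; cv2.imwrite('pics/w23c.png',cv2.resize(t,None,fx=4.5,fy=4.5,interpolation=cv2.INTER_CUBIC))
E
```

```text
[0.51146037 0.11394603 0.        ] 0.001640653722764155 0.031790281166312315
[0.54200089 0.09505252 0.        ] 0.03513543000267731 0.01883699219128164
[0.4739688  0.09307761 0.        ] -0.031372500639490035 0.004381512271519098
```

View pics/w23c.png

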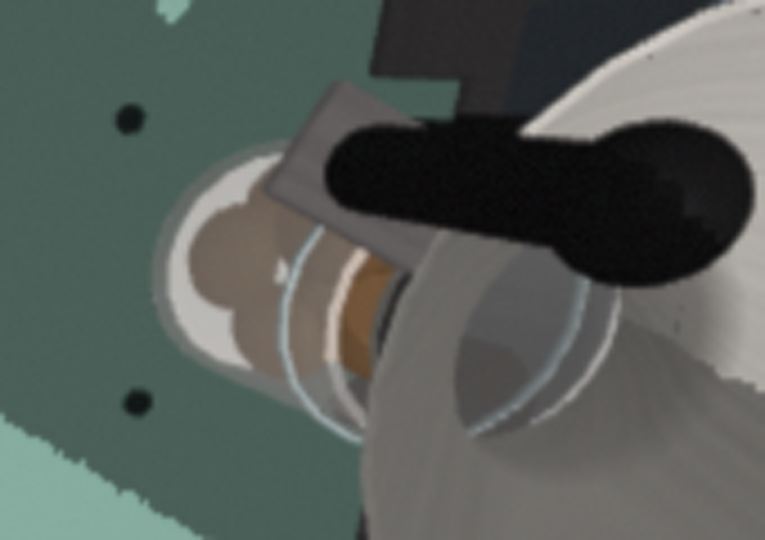

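Jar edge at +32 mm (33 expected), so the jar is home. Blanks lie in it, the spout is clear, the pan is empty and at rest, and the arm is clear. Handing in.

```bash
python3 -c "
from h import *
print(order.job_done())"
```

```text
the job is handed in; nothing more can be done
None
```

I did the job in the order asked and handed it in at about 23 s on the robot's clock, with the arm clear of everything.

- **Jar:** I pinched the jar by its wall and slid it to the V. I then released it and pushed it home with one finger, to about 13 N.
- **Funnel:** I caged the peg between the fingers and swung the funnel in to its stop.
- **Pan:** I tipped the pan by its bar to about 0.8 rad, not the full 1.15, because it was already empty. I then eased it back down to rest with the bar still caged.

**Last checks:**
- The near edge of the jar measured 32 mm from the jar place, against 33 mm expected.
- The peg was about 3 mm from its closed position when I checked it before the pour. It looked unmoved in the later pictures.
- The pan was level and empty, the spout was clear and blanks were lying in the jar. I saw none on the bench.
- No bystander looked moved in the last pictures.

**Not fully confirmed or out of line:**
- I did not count seven blanks one by one in the jar. I judged it from the empty pan, the clear spout and the bare bench.
- The wrist force briefly rose to about 64 N when the funnel met its stop. The fingers were pressing on the peg, and I backed off at once.
- Measured from the wrist camera, the jar and post came out 2 to 7 mm off in x and y from my other estimates. That is more than the stated 2 mm calibration, but the fits above still held.

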